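Strip two tap handles and hang them on the rack

TASK

Two of the three draught lines are finished for the night: take the flat wooden handles off their two taps, holding each handle's side button in while you draw it straight up off the lever, and hang each one by its slot on a hook of its own on the rack. Do not pull any of the tap levers over as that opens the tap, leave the tap with the round knob as it is, and leave the cup, bottle, shaker, jigger and pepper mill where they stand.

Things in the scene. Friction and masses are not known exactly. Their poses are not given: they have to be found in the camera images.
- handle_a: flat dark-wood tap handle, at the start upright on tap_a: 120 mm tall, 50 wide (its y), 16 thick (x), about 0.18 kg; origin: centre of its underside, z up along it. Foot: turned steel ferrule 40 mm wide, z 0 to 40, over a square stub 31 mm tall with 1.5 mm play. A slot 22 mm wide, z 70 to 108, goes through it along x. Black release button on its +y edge
- handle_b: the second handle, exactly like handle_a, upright on tap_b at the start
- handle_a_button (a joint): release button of handle_a (z 73 to 97 mm on its +y edge, 7.5 mm proud, 10 thick): travel in m, 0 out, 0.0075 flush, stop 0.008; spring 2.7 N to 9.5 N. Out, a tooth locks the handle on the stub; freed from 0.006. The edges are flat and parallel there: one pinch across y at z = 85 mm, centred on the wood, pushes the button flush and holds the handle, which then lifts straight off
- handle_b_button (a joint): the same for handle_b
- handle_a_slot (a point): middle of the upper end of handle_a's slot, 108 mm above the handle's underside, in the middle of its thickness; this is where the handle rests on a hook
- handle_b_slot (a point): the same on handle_b
- tap_a_top (a point): top of the round collar on the lever of tap_a (150 mm above the counter, lever upright), where the handle's underside sits; x and y are the frame of the tap, whose spout points to -x and whose column (48 mm wide, 141 mm tall) stands 62 mm behind at +x
- tap_b_top (a point): the same on tap_b
- tap_c_top (a point): the same point on tap_c, the tap with a round black knob (47 mm wide, its top 248 mm above the counter) which has no release and stays as it is
- tap_a_lever (a joint): lever of tap_a in rad: 0 upright and shut, positive as the handle is pulled forward (towards the spout side), which opens the tap; light return spring of 1.2 N m/rad, pivot 32 mm below the collar
- tap_b_lever (a joint): the same for tap_b
- tap_c_lever (a joint): the same for tap_c
- rack: hook rack: dark wood base 100 x 250 x 14 mm, origin centre of its underside, long side along its y; a steel bar 10 mm thick runs along y at x = +30 mm, 190 mm up, on end posts at y = +-110 mm; two upturned hooks at y = +-70 mm point to its -x
- hook_left (a point): seat of the hook at y = +70 mm of the rack: lowest point of the wire's upper side, 189 mm above the counter; axes as the rack's. The wire is 6 mm thick, its ball tip lies 24 mm farther out (-x) and its highest point is 12 mm above the seat; the rack's bar is 45 mm behind (+x)
- hook_right (a point): the same on the hook at y = -70 mm of the rack
- tumbler_l: upside-down glass, 78 mm wide, 92 mm tall, on the left, in the way only; origin centre of its underside
- cup: small steel juice cup, 65 mm wide and 57 mm tall, standing under the spout of the ball-knob tap; origin centre of its underside
- bottle: syrup bottle with a screw cap, 58 mm wide, 206 mm tall; origin centre of its underside
- shaker: steel cocktail shaker, 69 mm wide, 179 mm tall; origin centre of its underside
- jigger: double-cone steel jigger, 43 mm wide, 73 mm tall; origin centre of its underside
- mill: turned dark-wood pepper mill, 58 mm wide, 170 mm tall, near the rack; origin centre of its underside
Things that resemble listed ones, but are neither listed nor needed, are in the scene too. What is shaped like the handle_b but orange is not meant.

How it is judged:
On the way, in this order (a step that is already met when the one before it is completed fails the run):
1. one flat handle has come off its lever with its button held in (((distance between handle_a and tap_a_top above 0.035 m and value of joint handle_a_button above 0.005 m) or (distance between handle_b and tap_b_top above 0.035 m and value of joint handle_b_button above 0.005 m))), for 0.1 s.
2. the other flat handle has come off its lever as well, with its button held in (distance between handle_a and tap_a_top above 0.035 m and distance between handle_b and tap_b_top above 0.035 m and value of joint any of handle_a_button, handle_b_button above 0.005 m), for 0.1 s.
At the end, for the whole second after the job is handed in: Both flat handles hang still and upright (within 0.25 rad) on the rack, one on each hook, the upper end of the slot within 22 mm of the hook's seat, moving slower than 0.03 m/s ((((distance between handle_a_slot and hook_left below 0.022 m and angle between handle_a's own z axis and vertical below 0.25 rad) and (distance between handle_b_slot and hook_right below 0.022 m and angle between handle_b's own z axis and vertical below 0.25 rad)) or ((distance between handle_a_slot and hook_right below 0.022 m and angle between handle_a's own z axis and vertical below 0.25 rad) and (distance between handle_b_slot and hook_left below 0.022 m and angle between handle_b's own z axis and vertical below 0.25 rad))) and linear speed of each of handle_a, handle_b below 0.03 m/s); the robot touches nothing.
It fails at once if a tap was pulled open (a lever moved more than 0.3 rad) (value of joint any of tap_a_lever, tap_b_lever, tap_c_lever above 0.3 rad).
It fails at once if a bystander (cup, bottle, shaker, jigger or pepper mill) was moved more than 30 mm (distance of any of cup, bottle, shaker, jigger, mill from where it was at the start of the episode above 0.03 m).
It also fails if it takes over 69 s, if anything falls off the work surface, if the arm or the gripper's body presses on something with over 40 N, if the wrist force passes 120 N, or if a joint passes its speed limit or range.

ROBOT

A 6-joint arm with a two-finger parallel gripper is mounted at the origin on the work surface; the furniture and walls round the work are solid. World frame = base frame: x ahead of the robot, y to its left, z up, the work surface at z = 0. Lengths are in m, angles in rad, forces in N, time in s.
With the tool pointing down it reaches from about 0.325 to 0.75 m from the base axis. Payload 7.6 kg.
Tool frame: the origin (TCP) lies at the very end of the fingers, on their centre line; the grasp point (between the pads) lies behind it (arm.tcp_to_grasp is the z of the grasp point in the tool frame, in m); z points along the fingers, y is the line along which they close (so a half turn about z gives the same grasp; the last joint's range is limited). The gripper opens to 85 mm and grips with 20 to 120 N. Pads are 22 mm wide; open, the fingers measure 114 mm over their backs; the gripper's body (76 mm by 85 mm) begins 54 mm behind the grasp point. The pads swing forward as they close: fully open they stand 13 mm farther back than shut.
Start: joints at [1.174, 0.052, 1.401, -0, 1.689, -0.07], TCP at [0.169, 0.497, 0.231] pointing down, gripper open.
Joint ranges: [-2.9, 2.9], [-0.91, 2.17], [0.12, 2.37], [-1.06, 4.2], [0.26, 2.73], [-2.93, 2.93]. Speed limits (rad/s): [2.57, 2.57, 3.01, 3.14, 3.14, 3.14].

INTERFACE

Orientations are given as a rotation vector (axis times angle).
In Python, from bench import arm gives the robot as it stands.
- The arm moves only by the tool servo_tool, never from a script. Its argument "increments" is a list of rows, each an object of numbers: "fingers": the closure, from 0 (fully open) to 1 (shut); "dx", "dy", "dz": the shift along the tool's x, y, z in cm; "roll": the turn about the tool's z in degrees. A call has 1 to 8 rows; each row shifts and turns the commanded pose from where the row before left it, along the tool's axes as they then stand; what a row does not reach is not made up. A row lasts 1/12 s, in which the tool goes at most 41.7 mm and 7.16 degrees, less where a joint would pass 70% of its speed; a pose out of reach is approached as far as the arm can. A call is refused whole if a number of a shift passes 4.17 or a number of a turn 7.16, either way. A call with a gripper value outside its range is refused whole. The fingers move at their own pace and stop on an object; the grip force is fixed at half the most. Time passes only in rows, so rows that do not move let the fingers close. It gives the time, the measured TCP pose, the force, the opening and the grip force at its end, in the units of the state.
- arm.get_state(): the state, without advancing time (a new reading comes with each control period).
- arm.capture(name): name is "scene" or "side" or "wrist"; returns (picture, depth): 480x640x3 uint8, red, green, blue; 480x640 float32, m along the optical axis (not along the pixel's ray), 0 where there is no reading.
- arm.calibration(name): a dict with "fov_y" (degrees; the focal length in pixels is half the picture's height over the tangent of half this angle, whatever the lens; pixels are square), "cx", "cy" (the principal point, pixels), "pose" (4x4, takes a point from camera to world coordinates). Camera axes: x right, y down, z forward; pixel columns grow to the right and rows downward; lengths in m; the calibration is good to about 2 mm. The wrist camera is an equidistant fisheye: a pixel r from the principal point sees the ray r / f radians off the axis. A picture is of the moment at which its call begins: read the wrist's pose just before it. calibration takes no time and is no camera call; for the wrist camera it gives the pose at the moment of the call.
- arm.job_done(): hands the job in; it is judged then, once.
The state is a dict: "time": time; "joints": joint angles; "joint_velocities": joint speeds; "joint_torque": joint torques, N m; "eef_pos": TCP position; "orientation": TCP orientation; "wrist_force": force on the tool from outside, world axes, zero at the start; "torque": the same for the moment, N m; "finger_gap": finger opening in m; "grip_force": force on a finger pad.
Only numpy, scipy, OpenCV 4.12 (cv2) and the standard library are available. Lean on these libraries where they do the work, as an engineer would, in place of code of your own. Each camera call takes 0.05 s, during which the arm holds its last target. There are 200 camera calls.

## Working session

There is one attempt and no reset: what is moved stays moved. The work goes in short steps, Python scripts to look and compute and a tool call to move; the robot and the scene stay as the last step left them, time stands still between calls to the robot, and variables do not carry over. Pictures are saved under pics/ and viewed, at most 10 in all, crops included, and the job is handed in when it is done.

Besides the shell and the picture viewer there is one more tool, called after "Call:" by a JSON object that holds its "fn" and its "kwargs", one argument or row to a line. servo_tool: Moves the arm, as the interface text tells. Its arguments: {"type":"object","properties":{"increments":{"type":"array"}},"required":["increments"]}

```bash
ls; mkdir -p pics; cat > h.py <<'E'
from bench import arm
import numpy as np, cv2
from scipy.spatial.transform import Rotation as R
def cloud(name):
    rgb,d=arm.capture(name); c=arm.calibration(name)
    f=240/np.tan(np.radians(c["fov_y"])/2)
    v,u=np.mgrid[0:480,0:640]
    x=(u-c["cx"])/f; y=(v-c["cy"])/f
    if name=="wrist":
        r=np.hypot(x,y); k=np.tan(r)/np.maximum(r,1e-9); x=x*k; y=y*k
    P=np.stack([x*d,y*d,d],-1)@c["pose"][:3,:3].T+c["pose"][:3,3]
    P[d==0]=np.nan
    return rgb,P
E
python3 - <<'E'
from h import *
for n in ("scene","side"):
    rgb,P=cloud(n); cv2.imwrite(f"pics/{n}0.png",rgb[...,::-1]); np.savez(f"{n}0.npz",rgb=rgb,P=P)
    c=arm.calibration(n); print(n,c["pose"].round(3).tolist(),c["fov_y"])
s=arm.get_state(); print(s); print(arm.tcp_to_grasp)
E
```

```text
pics
scene [[0.696, -0.379, 0.61, -0.436], [-0.718, -0.388, 0.578, -0.871], [0.018, -0.84, -0.542, 0.997], [0.0, 0.0, 0.0, 1.0]] 44.339066324120154
side [[0.456, -0.69, 0.561, -0.315], [-0.89, -0.363, 0.277, -0.391], [0.013, -0.626, -0.78, 1.331], [0.0, 0.0, 0.0, 1.0]] 42.6845124490143
{'time': 0.1, 'joints': array([ 1.17370777e+00,  5.27813030e-02,  1.40157053e+00, -2.09444252e-05,
        1.68859671e+00, -7.03468934e-02]), 'joint_velocities': array([ 1.42107640e-04,  1.78036630e-04, -3.86497624e-03,  7.07573415e-05,
       -1.10533670e-03, -1.12045414e-03]), 'joint_torque': array([ 1.32102548e-03, -3.82585824e+01, -3.60983706e+01, -1.08929298e-04,
        4.85526849e-03, -2.94386655e-05]), 'eef_pos': array([0.16841335, 0.49698989, 0.23057929]), 'orientation': array([-5.10920456e-01, -3.09947004e+00,  2.07929767e-03]), 'wrist_force': array([-1.15269702,  0.01593412, -0.98441812]), 'torque': array([-0.03867672,  0.00100164,  0.02832566]), 'grip_force': 0.0, 'finger_gap': 0.08557195664175614}
-0.0187
```

View pics/scene0.png

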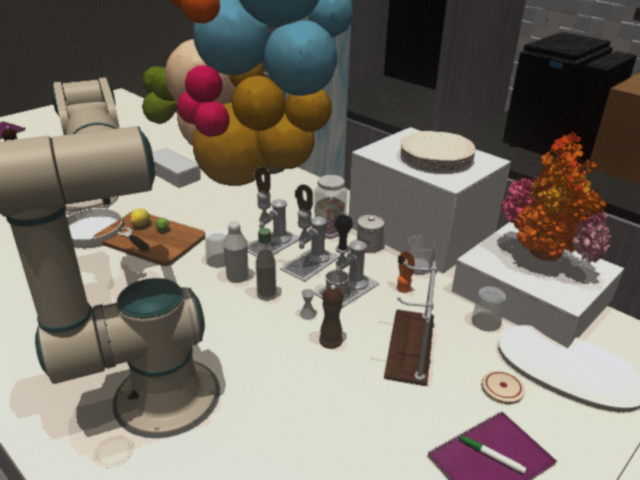

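View pics/side0.png

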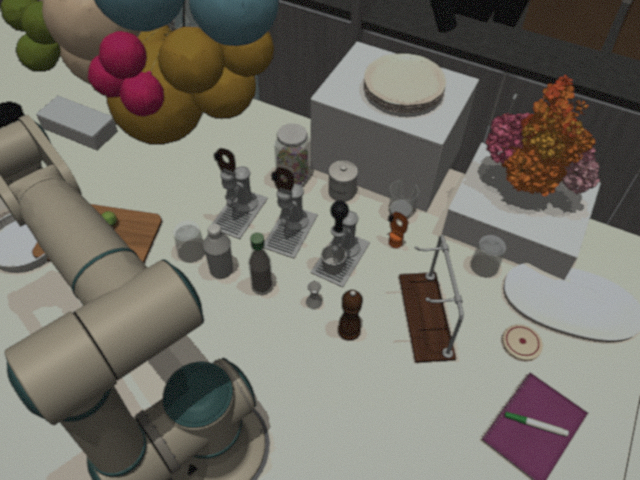

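The scene view shows dark flat handles at (263,185) and (305,203), the ball-knob tap at (343,230), the orange lookalike at (405,270) and the rack at (415,330). In the side view the handles are at (226,162) and (285,182), the orange one at (398,228) and the hooks at about (425,245) and (440,300).

The candidates for handle_a and handle_b are the two dark-wood ones on levers. The orange one standing on the counter doesn't fit. I'll measure them and enlarge.

```bash
python3 - <<'E'
from h import *
S={n:np.load(f"{n}0.npz") for n in("scene","side")}
s=S["side"];sc=S["scene"]
a=cv2.resize(s["rgb"][135:285,200:360],None,fx=2.5,fy=2.5,interpolation=3)
b=cv2.resize(s["rgb"][215:365,380:480],None,fx=2.5,fy=2.5,interpolation=3)
c=cv2.resize(sc["rgb"][160:310,240:400],None,fx=2.4,fy=1.48,interpolation=3) if 0 else None
cv2.imwrite("pics/crop1.png",np.hstack([a,b])[...,::-1])
P=np.concatenate([S[n]["P"].reshape(-1,3) for n in S]); C=np.concatenate([S[n]["rgb"].reshape(-1,3) for n in S])
# table z
print("side table",s["P"][330,300],sc["P"][350,280] if 0 else sc["P"][400,300])
def box(p,x0,x1,y0,y1,z0,z1): return (p[:,0]>x0)&(p[:,0]<x1)&(p[:,1]>y0)&(p[:,1]<y1)&(p[:,2]>z0)&(p[:,2]<z1)
for n,px in dict(ha=(227,160),hb=(285,178),knob=(340,212),h1=(438,245),mill=(350,300),bottle=(258,245),shaker=(215,235),jig=(314,290),tumb=(190,235),orange=(398,222),jar=(292,135),pot=(343,170),glass=(404,195)).items(): print(n,px,s["P"][px[1]-2:px[1]+3,px[0]-2:px[0]+3].reshape(-1,3)[12].round(3))
for n in S:
  p=S[n]["P"]; 
  yy,xx=np.mgrid[0:480,0:640]
  for nm,z in (("high",0.19),):
    m=(p[...,2]>z)&(p[...,2]<.5)&(p[...,0]>.3)&(p[...,0]<1.1)&(p[...,1]>-.6)&(p[...,1]<.6)
    k,l,st,ce=cv2.connectedComponentsWithStats(m.astype(np.uint8))
    for i in range(1,k):
      if st[i,4]>15: q=p[l==i]; print(n,st[i],np.median(q,0).round(3),q.min(0).round(3),q.max(0).round(3))
# balloons lowest
for n in S:
  p=S[n]["P"].reshape(-1,3); m=(p[:,2]>.35)&(p[:,0]>.2)&(p[:,0]<1.0)
  print(n,m.sum(),[p[m].min(0).round(3),p[m].max(0).round(3)] if m.any() else "")
E
```

```text
side table [ 0.33047266 -0.02777203  0.0046615 ] [ 0.19768684 -0.22140311  0.00393449]
ha (227, 160) [ 0.745  0.447 -0.002]
hb (285, 178) [0.722 0.231 0.048]
knob (340, 212) [ 0.532 -0.028  0.239]
h1 (438, 245) [ 0.615 -0.254  0.154]
mill (350, 300) [ 0.376 -0.132  0.155]
bottle (258, 245) [0.385 0.109 0.201]
shaker (215, 235) [0.381 0.228 0.172]
jig (314, 290) [ 0.423 -0.018  0.049]
tumb (190, 235) [0.4   0.327 0.091]
orange (398, 222) [ 0.762 -0.108 -0.001]
jar (292, 135) [0.763 0.227 0.181]
pot (343, 170) [0.784 0.079 0.098]
glass (404, 195) [ 0.83  -0.093  0.037]
scene [  185    58   152   105 10792] [0.695 0.442 0.373] [0.503 0.292 0.19 ] [0.903 0.6   0.5  ]
scene [ 351  130  157   88 8744] [ 0.895 -0.036  0.266] [ 0.823 -0.174  0.19 ] [1.1   0.21  0.315]
scene [ 501  133  111  124 8081] [ 0.909 -0.412  0.286] [ 0.845 -0.55   0.19 ] [ 0.991 -0.251  0.466]
scene [254 167  17  30 369] [0.562 0.304 0.228] [0.535 0.272 0.19 ] [0.572 0.336 0.269]
scene [295 184  18  32 399] [0.573 0.144 0.225] [0.544 0.117 0.19 ] [0.582 0.172 0.271]
scene [335 215  18  23 303] [ 0.539 -0.03   0.232] 
[... 993 characters left out ...]
de [271 167  23  32 425] [0.571 0.147 0.227] [0.545 0.119 0.19 ] [0.58  0.175 0.27 ]
side [330 200  19  24 329] [ 0.537 -0.022  0.238] [ 0.523 -0.041  0.19 ] [0.566 0.002 0.249]
side [250 232  14  16 175] [0.394 0.119 0.205] [0.38  0.101 0.19 ] [0.414 0.138 0.212]
side [432 235  31  80 401] [ 0.517 -0.315  0.194] [ 0.434 -0.368  0.19 ] [ 0.618 -0.249  0.202]
side [414 246   8   5  20] [ 0.551 -0.218  0.195] [ 0.546 -0.228  0.191] [ 0.558 -0.211  0.201]
side [425 298   8   4  20] [ 0.431 -0.292  0.195] [ 0.427 -0.299  0.19 ] [ 0.438 -0.285  0.204]
scene 23195 [array([ 0.2  , -0.464,  0.35 ]), array([0.999, 2.015, 0.691])]
side 19198 [array([ 0.2 , -0.46,  0.35]), array([0.993, 1.055, 0.944])]
```

View pics/crop1.png

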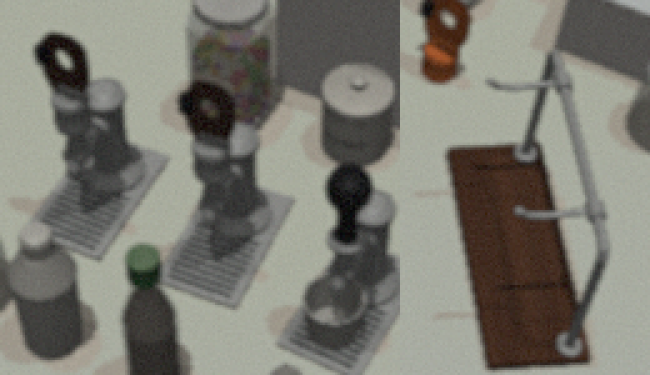

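The crop confirms it. The two dark handles sit on levers, with their black buttons on the left (+y) edge. The orange one stands loose on the counter and isn't meant. Next I'll fit the rack and handle poses and check the balloon clearance.

```bash
python3 - <<'E'
from h import *
for n in("scene","side"):
  Z=np.load(f"{n}0.npz"); p=Z["P"].reshape(-1,3); c=Z["rgb"].reshape(-1,3).astype(float)
  print("==",n)
  def sel(x0,x1,y0,y1,z0,z1): return p[(p[:,0]>x0)&(p[:,0]<x1)&(p[:,1]>y0)&(p[:,1]<y1)&(p[:,2]>z0)&(p[:,2]<z1)]
  # rack base
  dark=(c.sum(1)<200)
  m=dark&(p[:,0]>.38)&(p[:,0]<.75)&(p[:,1]>-.45)&(p[:,1]<-.15)&(p[:,2]>.004)&(p[:,2]<.03)
  q=p[m]; print("base",m.sum(),cv2.minAreaRect(np.float32(q[:,:2]*1000)),np.median(q[:,2]))
  q=sel(.38,.75,-.45,-.15,.183,.21)
  ln=cv2.fitLine(np.float32(q[:,:2]),cv2.DIST_HUBER,0,.001,.001).ravel(); 
  d=ln[:2]*np.sign(ln[0]); nrm=np.array([-d[1],d[0]]); off=(q[:,:2]-ln[2:])@nrm
  q2=q[abs(off)<.015]; ln=cv2.fitLine(np.float32(q2[:,:2]),cv2.DIST_HUBER,0,.001,.001).ravel(); d=ln[:2]*np.sign(ln[0]); nrm=np.array([-d[1],d[0]])
  off=(q[:,:2]-ln[2:])@nrm; s=(q[:,:2]-ln[2:])@d
  print("bar dir yaw",np.degrees(np.arctan2(d[1],d[0])),"pt",ln[2:], "ends",(ln[2:]+d*s[abs(off)<.01].min()),(ln[2:]+d*s[abs(off)<.01].max()))
  h=q[off>.012]; oh=off[off>.012]; sh=s[off>.012]
  for lo in (sh>sh.mean(),sh<=sh.mean()): print("hook n",lo.sum(),"s",np.median(sh[lo]),"off max",oh[lo].max(),"mean",h[lo].mean(0).round(4))
  for nm,(x,y) in dict(a=(.56,.305),b=(.57,.146)).items():
    q=sel(x-.05,x+.05,y-.05,y+.05,.19,.285)
    r=cv2.minAreaRect(np.float32(q[:,:2]*1000)); print(nm,len(q),r,"ztop",np.percentile(q[:,2],[90,99]))
    q=q[q[:,2]>.2]; l=cv2.fitLine(np.float32(q[:,:2]),cv2.DIST_HUBER,0,.001,.001).ravel(); print("  line",np.degrees(np.arctan2(l[1],l[0])),l[2:])
  for nm,(x,y) in dict(a=(.56,.305),b=(.57,.146)).items():
    m=(np.hypot(p[:,0]-x,p[:,1]-y)<.13)&(p[:,2]>.28)&(p[:,2]<.7); q=p[m]; print("balloon near",nm,m.sum())
    if m.any(): 
      r=np.hypot(q[:,0]-x,q[:,1]-y); i=r.argmin(); print(q[i],r[i],"lowest",q[q[:,2].argmin()])
E
```

```text
== scene
base 2362 ((536.0396728515625, -272.09429931640625), (312.0904541015625, 239.25057983398438), 0.7562945485115051) 0.015239761322937806
bar dir yaw 31.762602 pt [ 0.512298   -0.32131043] ends [ 0.42893683 -0.37292124] [ 0.61926977 -0.25508175]
hook n 63 s 0.08642628617149885 off max 0.0710679346296511 mean [ 0.5629 -0.2395  0.1924]
hook n 79 s -0.0539219381420838 off max 0.07100856078666899 mean [ 0.444  -0.3131  0.1922]
a 370 ((557.4876098632812, 301.78314208984375), (59.25955581665039, 37.94211959838867), 65.29578399658203) ztop [0.25908492 0.26711773]
  line -78.695595 [0.56177425 0.30323413]
b 399 ((568.0430908203125, 142.6464080810547), (49.12379455566406, 39.12812042236328), 65.99882507324219) ztop [0.25918788 0.26732403]
  line -79.96081 [0.57288677 0.14572772]
balloon near a 1
[0.64409941 0.40294723 0.39768141] 0.12909829560801633 lowest [0.64409941 0.40294723 0.39768141]
balloon near b 0
== side
base 3154 ((475.7424621582031, -231.3179931640625), (251.2944793701172, 225.40211486816406), 31.280845642089844) 0.013674263657188268
bar dir yaw 31.51025 pt [ 0.51681936 -0.31438208] ends [ 0.4279844  -0.36884207] [ 0.61725017 -0.25281327]
hook n 64 s 0.07962883211020097 off max 0.07071251469095792 mean [ 0.5627 -0.2367  0.1909]
hook n 75 s -0.060810416750402545 off max 0.07200337846011697 mean [ 0.4432 -0.3101  0.1909]
a 431 ((554.2205200195312, 306.508544921875), (54.43915557861328, 33.724388122558594), 82.96015167236328) ztop [0.2577191  0.26543525]
  line -77.89022 [0.5613648  0.30350202]
b 425 ((561.385986328125, 145.5054931640625), (33.777130126953125, 56.27616882324219), 7.251097679138184) ztop [0.25876064 0.26541593]
  line -82.257454 [0.57075113 0.14825411]
balloon near a 0
balloon near b 0
```

Measured so far:
- **Rack:** yaw ≈ -58.4° (the bar, and so the rack's y, lies at 31.6°). The hook seats are at about (0.559, -0.238) and (0.440, -0.311).
- **Handles:** at about (0.56, 0.304) and (0.57, 0.147), tops at 0.27 as expected, yaw about 10°.
- **Balloons:** clear of both handles.

I'll rise, turn, and look from above.

Call:
{"fn": "servo_tool", "kwargs": {
  "increments": [
    {"dz":-3.4,"roll":-6},
    {"dz":-3.4,"roll":-6},
    {"dz":-3.4,"roll":-6},
    {"dz":-3.4,"roll":-6},
    {"dz":-3.4,"roll":-6}
  ]
}}

```text
validation failed for argument at $.in...
```

Call:
{"fn": "servo_tool", "kwargs": {
  "increments": [
    {"dx":-2.3,"dy":-2.8},
    {"dx":-2.3,"dy":-2.8},
    {"dx":-2.3,"dy":-2.8},
    {"dx":-2.3,"dy":-2.8},
    {"dx":-2.3,"dy":-2.8},
    {"dx":-2.3,"dy":-2.8},
    {"dx":-2.3,"dy":-2.8},
    {"dx":-2.3,"dy":-2.8}
  ]
}}

```text
validation failed for argument at $.in...
```

Call:
{"fn": "servo_tool", "kwargs": {
  "increments": [
    {"dx":-2.3,"dy":-2.8},
    {"dx":-2.3,"dy":-2.8},
    {"dx":-2.3,"dy":-2.8},
    {"dx":-2.3,"dy":-2.8},
    {},
    {}
  ]
}}

```text
validation failed for argument at $.in...
```

```bash
python3 - <<'E'
from h import *
rgb,P=cloud("wrist"); cv2.imwrite("pics/w1.png",rgb[...,::-1]); np.savez("w1.npz",rgb=rgb,P=P)
s=arm.get_state(); print(s["time"],s["eef_pos"],s["joints"].round(3)); print(R.from_rotvec(s["orientation"]).as_matrix().round(3)); print(arm.calibration("wrist")["pose"].round(3))
E
```

```text
0.15 [0.16844171 0.49700559 0.23065313] [ 1.174  0.053  1.401 -0.     1.689 -0.07 ]
[[-0.947  0.321 -0.   ]
 [ 0.321  0.947 -0.001]
 [ 0.    -0.001 -1.   ]]
[[ 0.32   0.913  0.253  0.105]
 [ 0.947 -0.308 -0.087  0.519]
 [-0.001  0.268 -0.963  0.374]
 [ 0.     0.     0.     1.   ]]
```

View pics/w1.png

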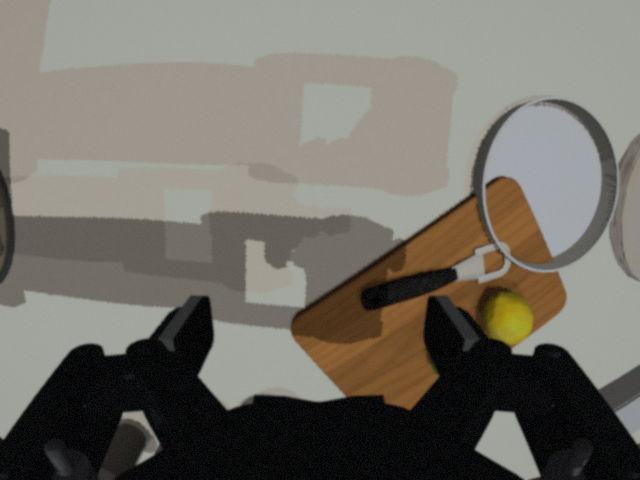

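That picture only shows the cutting board under the start pose, because the moves were refused. The rows probably need every key.

Call:
{"fn": "servo_tool", "kwargs": {
  "increments": [
    {"fingers":0,"dx":0,"dy":0,"dz":-3.4,"roll":-6},
    {"fingers":0,"dx":0,"dy":0,"dz":-3.4,"roll":-6},
    {"fingers":0,"dx":0,"dy":0,"dz":-3.4,"roll":-6},
    {"fingers":0,"dx":0,"dy":0,"dz":-3.4,"roll":-6},
    {"fingers":0,"dx":0,"dy":0,"dz":-3.4,"roll":-6}
  ]
}}

```text
time: 0.57
eef_pos: [0.1684, 0.4969, 0.4027]
orientation: [0.317, -3.125, 0.0]
wrist_force: [-0.4, 0.3, 0.1]
finger_gap: 0.0854
grip_force: 0.0
```

Call:
{"fn": "servo_tool", "kwargs": {
  "increments": [
    {"fingers":0,"dx":-2.3,"dy":-2.8,"dz":0,"roll":0},
    {"fingers":0,"dx":-2.3,"dy":-2.8,"dz":0,"roll":0},
    {"fingers":0,"dx":-2.3,"dy":-2.8,"dz":0,"roll":0},
    {"fingers":0,"dx":-2.3,"dy":-2.8,"dz":0,"roll":0},
    {"fingers":0,"dx":-2.3,"dy":-2.8,"dz":0,"roll":0},
    {"fingers":0,"dx":-2.3,"dy":-2.8,"dz":0,"roll":0},
    {"fingers":0,"dx":-2.3,"dy":-2.8,"dz":0,"roll":0},
    {"fingers":0,"dx":-2.3,"dy":-2.8,"dz":0,"roll":0}
  ]
}}

```text
time: 1.23
eef_pos: [0.3938, 0.3121, 0.4011]
orientation: [0.309, -3.126, -0.0]
wrist_force: [0.4, 1.2, -0.1]
finger_gap: 0.0851
grip_force: 0.0
```

Call:
{"fn": "servo_tool", "kwargs": {
  "increments": [
    {"fingers":0,"dx":-2.3,"dy":-2.8,"dz":0,"roll":0},
    {"fingers":0,"dx":-2.3,"dy":-2.8,"dz":0,"roll":0},
    {"fingers":0,"dx":-2.3,"dy":-2.8,"dz":0,"roll":0},
    {"fingers":0,"dx":-2.3,"dy":-2.8,"dz":0,"roll":0},
    {"fingers":0,"dx":0,"dy":0,"dz":0,"roll":0},
    {"fingers":0,"dx":0,"dy":0,"dz":0,"roll":0}
  ]
}}

```text
time: 1.73
eef_pos: [0.5059, 0.2204, 0.4]
orientation: [0.304, -3.125, 0.001]
wrist_force: [-1.5, 0.2, 0.4]
finger_gap: 0.0853
grip_force: 0.0
```

```bash
python3 - <<'E'
from h import *
rgb,P=cloud("wrist"); cv2.imwrite("pics/w2.png",rgb[...,::-1]); np.savez("w2.npz",rgb=rgb,P=P)
s=arm.get_state(); print(s["time"],s["eef_pos"],s["joints"].round(3)); print(R.from_rotvec(s["orientation"]).as_matrix().round(3)); print(arm.calibration("wrist")["pose"].round(3))
E
```

```text
1.7833 [0.50511294 0.22139615 0.40068917] [ 0.346  0.168  0.939  0.     2.035 -1.42 ]
[[-0.981 -0.194 -0.001]
 [-0.194  0.981 -0.   ]
 [ 0.001  0.    -1.   ]]
[[-0.195  0.945  0.262  0.439]
 [ 0.981  0.188  0.053  0.208]
 [ 0.001  0.267 -0.964  0.544]
 [ 0.     0.     0.     1.   ]]
```

View pics/w2.png

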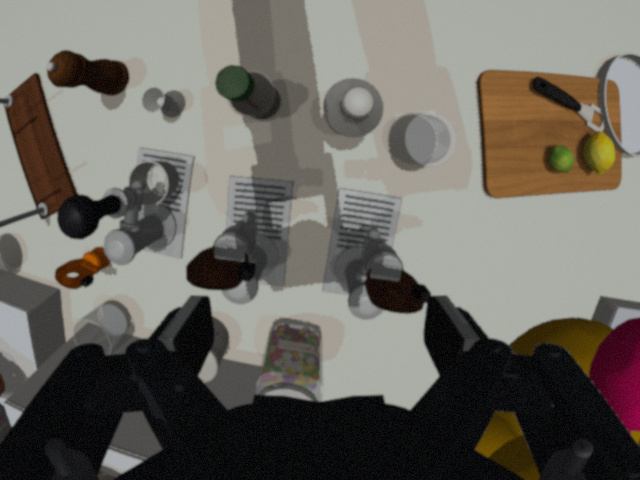

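From above, handle A is at (395,290) with its button at (423,293), and handle B is at (222,268) with its button at (249,270). The buttons are on the +y side. Next I'll fit each handle's pose from the combined clouds.

```bash
python3 - <<'E'
from h import *
import itertools
for nm,(x,y) in dict(a=(.561,.304),b=(.572,.147)).items():
  for n in("scene0","side0","w2"):
    Z=np.load(f"{n}.npz"); p=Z["P"].reshape(-1,3)
    q=p[(abs(p[:,0]-x)<.045)&(abs(p[:,1]-y)<.055)&(p[:,2]>.215)&(p[:,2]<.285)]
    # front face: robust line, only z 0.215..0.262
    f=q[q[:,2]<.262]
    best=None
    for yaw in np.radians(np.arange(-15,30,.5)):
      ux=np.array([np.cos(yaw),np.sin(yaw)]); a=f[:,:2]@ux
      h,e=np.histogram(a,np.arange(a.min(),a.max()+.003,.003)); k=np.convolve(h,[1,1],"same").max()
      sc=k
      if best is None or sc>best[0]: best=(sc,yaw)
    yaw=best[1]; ux=np.array([np.cos(yaw),np.sin(yaw)]); uy=np.array([-ux[1],ux[0]])
    for _ in range(5):
      a=f[:,:2]@ux; h,e=np.histogram(a,np.arange(a.min(),a.max()+.004,.002)); c=e[h.argmax()]+.001
      g=f[abs(a-c)<.005]; l=cv2.fitLine(np.float32(g[:,:2]),cv2.DIST_HUBER,0,.001,.001).ravel()
      d=l[:2]*np.sign(l[1]); yaw=np.arctan2(-d[0],d[1]); ux=np.array([np.cos(yaw),np.sin(yaw)]); uy=np.array([-ux[1],ux[0]])
    a=q[:,:2]@ux; b=q[:,:2]@uy; fx=np.median(g[:,:2]@ux)
    print(nm,n,len(f),len(g),"yaw",np.degrees(yaw).round(1),"front",fx.round(4),"back95",np.percentile(a,97).round(4))
    for z0,z1 in((.215,.223),(.225,.245),(.25,.262),(.262,.275)):
      w=(q[:,2]>z0)&(q[:,2]<z1)&(a>fx-.006)&(a<fx+.022)
      if w.sum()>8:
        lo,hi=np.percentile(b[w],[2,98]); m=(lo+hi)/2; cen=ux*(fx+.008)+uy*m
        print("   z",z0,"y lo/hi",lo.round(4),hi.round(4),"w",(hi-lo).round(4),"cen",cen.round(4))
E
```

```text
a scene0 218 127 yaw 2.5 front 0.5771 back95 0.5815
   z 0.215 y lo/hi 0.255 0.3019 w 0.0469 cen [0.5727 0.3033]
   z 0.225 y lo/hi 0.2546 0.3006 w 0.046 cen [0.5727 0.3024]
   z 0.25 y lo/hi 0.2554 0.3018 w 0.0464 cen [0.5726 0.3035]
   z 0.262 y lo/hi 0.2638 0.2961 w 0.0323 cen [0.5726 0.3048]
a side0 243 155 yaw 3.6 front 0.5806 back95 0.5841
   z 0.215 y lo/hi 0.2444 0.2902 w 0.0457 cen [0.5706 0.3039]
   z 0.225 y lo/hi 0.2438 0.2908 w 0.047 cen [0.5706 0.3039]
   z 0.25 y lo/hi 0.246 0.2913 w 0.0454 cen [0.5705 0.3052]
   z 0.262 y lo/hi 0.2546 0.2853 w 0.0307 cen [0.5704 0.3066]
a w2 1324 713 yaw 2.7 front 0.5766 back95 0.5774
   z 0.215 y lo/hi 0.2523 0.2984 w 0.0461 cen [0.571  0.3024]
   z 0.225 y lo/hi 0.2512 0.2983 w 0.0471 cen [0.571  0.3018]
   z 0.25 y lo/hi 0.2544 0.2995 w 0.0451 cen [0.5709 0.3041]
   z 0.262 y lo/hi 0.2615 0.2901 w 0.0286 cen [0.571  0.3029]
b scene0 225 141 yaw 6.5 front 0.5868 back95 0.5918
   z 0.215 y lo/hi 0.0549 0.0995 w 0.0446 cen [0.5822 0.1443]
   z 0.225 y lo/hi 0.0519 0.0979 w 0.046 cen [0.5825 0.142 ]
   z 0.25 y lo/hi 0.0522 0.0995 w 0.0474 cen [0.5823 0.143 ]
   z 0.262 y lo/hi 0.0561 0.0909 w 0.0348 cen [0.5826 0.1406]
b side0 243 167 yaw 5.8 front 0.5841 back95 0.5873
   z 0.215 y lo/hi 0.063 0.1066 w 0.0436 cen [0.5806 0.1438]
   z 0.225 y lo/hi 0.0616 0.1099 w 0.0482 cen [0.5805 0.1448]
   z 0.25 y lo/hi 0.0631 0.1085 w 0.0455 cen [0.5805 0.1448]
   z 0.262 y lo/hi 0.0733 0.1019 w 0.0286 cen [0.5803 0.1466]
b w2 1449 742 yaw 4.3 front 0.5824 back95 0.5834
   z 0.215 y lo/hi 0.0736 0.113 w 0.0394 cen [0.5818 0.1369]
   z 0.225 y lo/hi 0.0733 0.1313 w 0.0581 cen [0.5811 0.1459]
   z 0.25 y lo/hi 0.0747 0.1194 w 0.0446 cen [0.5815 0.1407]
   z 0.262 y lo/hi 0.0849 0.1147 w 0.0297 cen [0.5813 0.1434]
```

```bash
python3 - <<'E'
from h import *
for nm,(x,y,yaw) in dict(a=(.571,.303,2.9),b=(.581,.144,5.)).items():
  for n in("scene0","side0","w2"):
    Z=np.load(f"{n}.npz"); p=Z["P"].reshape(-1,3); q=p[(abs(p[:,0]-x)<.05)&(abs(p[:,1]-y)<.055)&(p[:,2]>.2)&(p[:,2]<.285)]-[x,y,0]
    t=np.radians(yaw); a=q[:,0]*np.cos(t)+q[:,1]*np.sin(t); b=-q[:,0]*np.sin(t)+q[:,1]*np.cos(t)
    print(nm,n)
    for z in np.arange(.2,.275,.01):
      w=(q[:,2]>=z)&(q[:,2]<z+.01); print("  %.2f"%z,"a pct",(np.percentile(a[w],[2,15,50,85,98])*1000).round(1),"b",(np.percentile(b[w],[1,99])*1000).round(1), "tilt yaw",np.degrees(np.polyfit(b[w],a[w],1)[0]).round(1),w.sum())
E
```

```text
a scene0
  0.20 a pct [-18.  -12.6  -7.9  -3.5  -2.1] b [-19.   21.9] tilt yaw -9.6 37
  0.21 a pct [-18.4 -13.   -6.9  -5.   -2.2] b [-23.2  25.5] tilt yaw -5.3 46
  0.22 a pct [-22.4 -16.5  -8.7  -4.   -1.9] b [-24.   32.9] tilt yaw -7.7 41
  0.23 a pct [-21.9 -17.7 -10.5  -5.8  -1.8] b [-24.6  27.1] tilt yaw -3.9 44
  0.24 a pct [-22.  -18.7 -11.9  -5.4  -4. ] b [-24.7  29.2] tilt yaw -6.4 49
  0.25 a pct [-22.2 -16.4  -9.2  -4.5  -2.1] b [-23.9  24.4] tilt yaw 1.2 49
  0.26 a pct [-19.1 -12.7  -6.4  -4.3  -2.3] b [-16.2  19.8] tilt yaw 3.3 28Traceback (most recent call last):
  File "<stdin>", line 8, in <module>
    return _quantile_unchecked(
        a, q, axis, out, overwrite_input, method, keepdims, weights)
    return _ureduce(a,
                    func=_quantile_ureduce_func,
    ...<5 lines>...
                    overwrite_input=overwrite_input,
                    method=method)
    r = func(a, **kwargs)
    result = _quantile(arr,
                       quantiles=q,
    ...<2 lines>...
                       out=out,
                       weights=wgt)
    slices_having_nans = np.isnan(arr[-1, ...])
                                  ~~~^^^^^^^^^
IndexError: index -1 is out of bounds for axis 0 with size 0
```

```bash
cat > fit.py <<'E'
from h import *
from scipy.optimize import least_squares
def sdbox(q,c,h):
    d=abs(q-c)-h; return np.linalg.norm(np.maximum(d,0),axis=1)+np.minimum(d.max(1),0)
def sdf(q):
    w=sdbox(q,np.array([0,0,.08]),np.array([.008,.025,.04]))
    s=sdbox(q,np.array([0,0,.089]),np.array([.05,.011,.019]))
    b=sdbox(q,np.array([0,.0265,.085]),np.array([.005,.006,.012]))
    return np.minimum(np.maximum(w,-s),b)
def fit(p,x0,z0=.15,zlo=.045,zhi=.108):
    def loc(v):
        c,s=np.cos(v[2]),np.sin(v[2]); d=p-[v[0],v[1],z0]
        return np.c_[d[:,0]*c+d[:,1]*s,-d[:,0]*s+d[:,1]*c,d[:,2]]
    k=loc(x0); p=p[(abs(k[:,0])<.03)&(abs(k[:,1])<.045)&(k[:,2]>zlo)&(k[:,2]<zhi)]
    best=min((least_squares(lambda v:sdf(loc(v)),[x0[0]+dx,x0[1]+dy,x0[2]+t],loss="soft_l1",f_scale=.002,x_scale=[.01,.01,.1]) for dx in(-.008,0,.008) for dy in(-.008,0,.008) for t in(-.15,.0,.15)),key=lambda r:r.cost)
    return best.x,best.cost/len(p)*1e6,len(p)
E
python3 - <<'E'
from fit import *
for nm,v0 in dict(a=(.564,.304,.08),b=(.574,.145,.12)).items():
  A=[]
  for n in("scene0","side0","w2"):
    p=np.load(f"{n}.npz")["P"].reshape(-1,3); p=p[np.isfinite(p[:,0])]; p=p[(abs(p[:,0]-v0[0])<.08)&(abs(p[:,1]-v0[1])<.08)&(p[:,2]>.18)&(p[:,2]<.3)]
    A.append(p); v,c,k=fit(p,v0); print(nm,n,v[:2].round(4),np.degrees(v[2]).round(1),c.round(2),k)
E
```

```text
a scene0 [0.5574 0.3002] 1.6 2.22 274
a side0 [0.5555 0.302 ] 1.9 1.71 324
a w2 [0.5553 0.2996] 2.9 1.02 1525
b scene0 [0.5679 0.1402] 3.9 1.96 299
b side0 [0.5657 0.1406] 5.1 1.71 320
b w2 [0.5658 0.1411] 4.4 0.83 1622
```

```bash
python3 - <<'E'
from h import *
Z=np.load("w2.npz"); P=Z["P"]; rgb=Z["rgb"]
np.set_printoptions(linewidth=220)
for col in (375,395,412):
  print("col",col)
  for r in range(258,316,3): print(r,(P[r,col]*1000).round(0),rgb[r,col])
E
```

```text
col 375
258 [543. 288. 189.] [72 72 74]
261 [546. 288. 191.] [74 72 74]
264 [549. 289. 192.] [61 60 60]
267 [552. 290. 191.] [57 59 58]
270 [555. 290. 191.] [64 62 60]
273 [558. 291. 192.] [61 62 61]
276 [562. 292. 191.] [77 77 76]
279 [563. 292. 195.] [32 28 26]
282 [564. 291. 202.] [26 19 13]
285 [564. 290. 211.] [21  9  1]
288 [564. 288. 219.] [26 14 10]
291 [563. 287. 228.] [24 19 16]
294 [564. 286. 233.] [20 10  4]
297 [564. 285. 240.] [11  1  0]
300 [565. 284. 247.] [19  7  0]
303 [564. 283. 254.] [17  9  7]
306 [564. 282. 260.] [105 106 104]
309 [620. 314. 142.] [142 143 142]
312 [626. 316. 139.] [129 131 129]
315 [630. 317. 138.] [126 127 129]
col 395
258 [539. 307. 192.] [132 133 131]
261 [542. 308. 191.] [136 137 137]
264 [545. 309. 191.] [133 133 132]
267 [548. 310. 193.] [115 115 115]
270 [552. 311. 190.] [67 70 71]
273 [555. 312. 191.] [61 61 61]
276 [558. 312. 191.] [61 64 64]
279 [561. 314. 191.] [77 76 78]
282 [563. 313. 194.] [32 27 23]
285 [563. 312. 203.] [28 24 17]
288 [563. 310. 212.] [17  7  8]
291 [548. 296. 259.] [34 22 13]
294 [551. 297. 258.] [26 13  0]
297 
[... 197 characters left out ...]
89. 388.   0.] [170 174 166]
col 412
258 [587. 387.   3.] [170 174 167]
261 [592. 389.   2.] [170 175 165]
264 [598. 392.  -1.] [170 173 165]
267 [602. 393.   0.] [169 173 166]
270 [607. 394.   1.] [170 174 165]
273 [611. 395.   3.] [167 172 163]
276 [547. 323. 213.] [110 113 105]
279 [551. 324. 212.] [37 27 23]
282 [553. 324. 214.] [21  6  7]
285 [556. 325. 215.] [19 11  9]
288 [555. 322. 227.] [18 17 17]
291 [557. 322. 229.] [10  7  5]
294 [562. 325. 222.] [ 8 12  4]
297 [563. 323. 229.] [20  9  8]
300 [562. 321. 237.] [22 12  5]
303 [562. 319. 245.] [20  8  0]
306 [563. 318. 251.] [16  3  0]
309 [562. 316. 259.] [23 15 15]
312 [562. 314. 265.] [83 86 78]
315 [684. 417.   1.] [171 174 166]
```

The depth reads the handles' back faces: the slot's upper end is at z = 0.259 and the thickness spans 0.548 to 0.564. That agrees with the box fit:
- **A:** (0.5555, 0.300), yaw 2.7°.
- **B:** (0.566, 0.141), yaw 4.5°.

I'll take B first and move above it.

Call:
{"fn": "servo_tool", "kwargs": {
  "increments": [
    {"fingers":0,"dx":0,"dy":0,"dz":0,"roll":6.6},
    {"fingers":0,"dx":-1.36,"dy":-2.1,"dz":1.5,"roll":0},
    {"fingers":0,"dx":-1.36,"dy":-2.1,"dz":1.5,"roll":0},
    {"fingers":0,"dx":-1.36,"dy":-2.1,"dz":1.5,"roll":0},
    {"fingers":0,"dx":-1.36,"dy":-2.1,"dz":1.5,"roll":0},
    {"fingers":0,"dx":0,"dy":0,"dz":0,"roll":0},
    {"fingers":0,"dx":0,"dy":0,"dz":0,"roll":0}
  ]
}}

```text
time: 2.37
eef_pos: [0.5654, 0.1428, 0.3404]
orientation: [0.128, -3.137, -0.0]
wrist_force: [-0.2, 0.4, 0.7]
finger_gap: 0.0855
grip_force: 0.0
```

```bash
cat > go.py <<'E'
from fit import *
def delta(x,y,z,yawy):
    s=arm.get_state(); M=R.from_rotvec(s["orientation"]).as_matrix(); a=np.degrees(np.arctan2(M[1,1],M[0,1]))
    roll=(a-yawy+90)%180-90
    M2=M@R.from_euler("z",roll,degrees=True).as_matrix()
    print("t",round(s["time"],2),"eef",s["eef_pos"].round(4),"yawy",a.round(1),"j",s["joints"].round(2),"gap",round(s["finger_gap"],4),"| roll",roll.round(2),"then cm",((np.array([x,y,z])-s["eef_pos"])@M2*100).round(2))
E
python3 - <<'E'
from go import *
rgb,P=cloud("wrist"); np.savez("w3.npz",rgb=rgb,P=P); cv2.imwrite("pics/w3.png",rgb[...,::-1])
p=P.reshape(-1,3); p=p[np.isfinite(p[:,0])]
for v0 in((.566,.141,.08),(.5555,.3,.05)):
  q=p[(abs(p[:,0]-v0[0])<.08)&(abs(p[:,1]-v0[1])<.08)&(p[:,2]>.18)&(p[:,2]<.3)]
  v,c,k=fit(q,v0); print(v[:2].round(4),np.degrees(v[2]).round(1),c.round(2),k)
delta(.566,.141,.216,94.5); print(arm.tcp_to_grasp)
E
```

```text
[0.5664 0.14  ] 5.0 1.24 2043
[0.5572 0.3001] -0.8 1.16 1625
t 2.42 eef [0.5653 0.1435 0.3418] yawy 94.7 j [ 0.18  0.23  0.99  0.    1.92 -1.47] gap 0.0856 | roll 0.24 then cm [-0.05 -0.26 12.58]
-0.0187
```

View pics/w3.png

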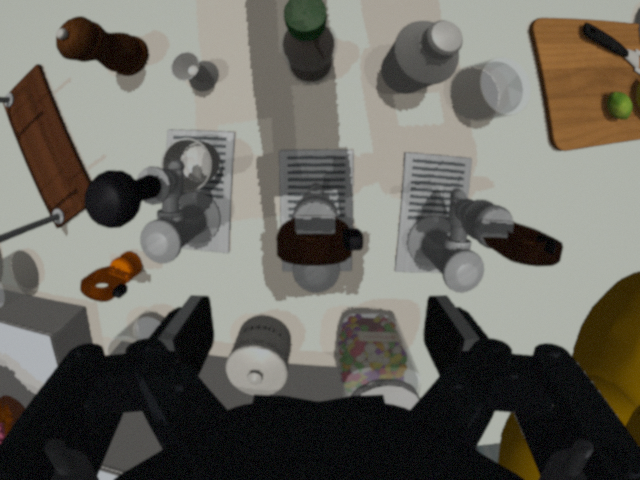

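The wrist view shows handle B's wood spanning columns 277-350 and its button 350-362, with the finger centre at column 320. So the tool needs about -4 mm in y, which agrees with the fit of 0.140. I'll correct that and descend.

Call:
{"fn": "servo_tool", "kwargs": {
  "increments": [
    {"fingers":0,"dx":-0.1,"dy":-0.38,"dz":1.5,"roll":0},
    {"fingers":0,"dx":0,"dy":0,"dz":2.5,"roll":0},
    {"fingers":0,"dx":0,"dy":0,"dz":2.5,"roll":0},
    {"fingers":0,"dx":0,"dy":0,"dz":2.5,"roll":0},
    {"fingers":0,"dx":0,"dy":0,"dz":2.0,"roll":0},
    {"fingers":0,"dx":0,"dy":0,"dz":1.5,"roll":0},
    {"fingers":0,"dx":0,"dy":0,"dz":0,"roll":0},
    {"fingers":0,"dx":0,"dy":0,"dz":0,"roll":0}
  ]
}}

```text
time: 3.08
eef_pos: [0.5668, 0.1401, 0.2175]
orientation: [-0.131, 3.138, 0.001]
wrist_force: [-0.2, 0.7, 0.3]
finger_gap: 0.0852
grip_force: 0.0
```

```bash
python3 - <<'E'
from go import *
rgb,P=cloud("wrist"); cv2.imwrite("pics/w4.png",rgb[...,::-1]); np.savez("w4.npz",rgb=rgb,P=P)
delta(.5665,.1395,.216,94.5); print(arm.get_state()["wrist_force"])
E
```

```text
t 3.13 eef [0.5674 0.1399 0.2185] yawy 94.8 j [ 0.18  0.22  1.24  0.    1.68 -1.48] gap 0.0855 | roll 0.27 then cm [ 0.09 -0.03  0.25]
[-0.67722583  0.06733657  1.37107011]
```

View pics/w4.png

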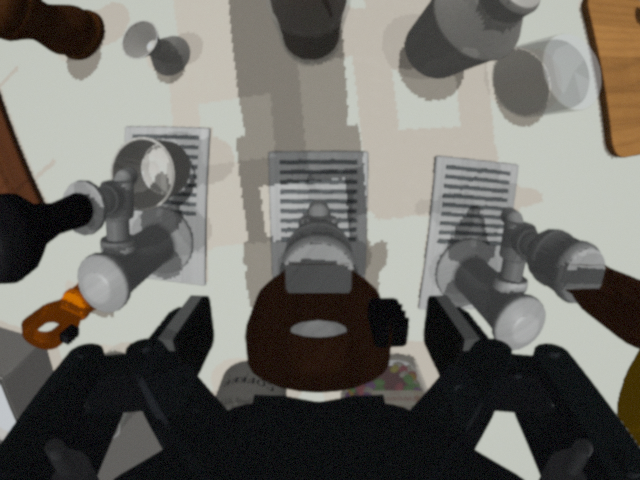

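The handle is centred at column 319 between the fingers (211 and 427), with the button at (387,322) facing the right finger. Closing.

Call:
{"fn": "servo_tool", "kwargs": {
  "increments": [
    {"fingers":0,"dx":0,"dy":0,"dz":0.2,"roll":0},
    {"fingers":1,"dx":0,"dy":0,"dz":0,"roll":0},
    {"fingers":1,"dx":0,"dy":0,"dz":0,"roll":0},
    {"fingers":1,"dx":0,"dy":0,"dz":0,"roll":0},
    {"fingers":1,"dx":0,"dy":0,"dz":0,"roll":0},
    {"fingers":1,"dx":0,"dy":0,"dz":0,"roll":0},
    {"fingers":1,"dx":0,"dy":0,"dz":0,"roll":0},
    {"fingers":1,"dx":0,"dy":0,"dz":0,"roll":0}
  ]
}}

```text
time: 3.8
eef_pos: [0.5676, 0.139, 0.2154]
orientation: [-0.128, 3.137, 0.001]
wrist_force: [-0.3, 2.0, 6.2]
finger_gap: 0.0493
grip_force: 61.9
```

Call:
{"fn": "servo_tool", "kwargs": {
  "increments": [
    {"fingers":1,"dx":0,"dy":0,"dz":0,"roll":0},
    {"fingers":1,"dx":0,"dy":0,"dz":0,"roll":0},
    {"fingers":1,"dx":0,"dy":0,"dz":0,"roll":0},
    {"fingers":1,"dx":0,"dy":0,"dz":0,"roll":0}
  ]
}}

```text
time: 4.13
eef_pos: [0.5676, 0.139, 0.2154]
orientation: [-0.128, 3.137, 0.001]
wrist_force: [-1.7, 1.7, 6.7]
finger_gap: 0.0491
grip_force: 61.9
```

The gap is 49 mm and the button is flush. Lifting straight up.

Call:
{"fn": "servo_tool", "kwargs": {
  "increments": [
    {"fingers":1,"dx":0,"dy":0,"dz":-0.5,"roll":0},
    {"fingers":1,"dx":0,"dy":0,"dz":-1,"roll":0},
    {"fingers":1,"dx":0,"dy":0,"dz":-1,"roll":0},
    {"fingers":1,"dx":0,"dy":0,"dz":-1,"roll":0},
    {"fingers":1,"dx":0,"dy":0,"dz":-1,"roll":0},
    {"fingers":1,"dx":0,"dy":0,"dz":-1,"roll":0}
  ]
}}

```text
time: 4.63
eef_pos: [0.5673, 0.1386, 0.2707]
orientation: [-0.128, 3.138, 0.0]
wrist_force: [0.3, 0.1, -1.6]
finger_gap: 0.0493
grip_force: 62.2
```

Call:
{"fn": "servo_tool", "kwargs": {
  "increments": [
    {"fingers":1,"dx":0,"dy":0,"dz":-3,"roll":0},
    {"fingers":1,"dx":0,"dy":0,"dz":-3,"roll":7},
    {"fingers":1,"dx":0,"dy":0,"dz":-2,"roll":7},
    {"fingers":1,"dx":0,"dy":0,"dz":-2,"roll":7},
    {"fingers":1,"dx":0,"dy":0,"dz":-1,"roll":7},
    {"fingers":1,"dx":0,"dy":0,"dz":0,"roll":7},
    {"fingers":1,"dx":0,"dy":0,"dz":0,"roll":7},
    {"fingers":1,"dx":0,"dy":0,"dz":0,"roll":7}
  ]
}}

```text
time: 5.3
eef_pos: [0.5672, 0.1387, 0.3803]
orientation: [1.194, 2.905, 0.001]
wrist_force: [0.3, -0.0, -2.3]
finger_gap: 0.0493
grip_force: 62.5
```

Call:
{"fn": "servo_tool", "kwargs": {
  "increments": [
    {"fingers":1,"dx":0,"dy":0,"dz":0,"roll":7},
    {"fingers":1,"dx":0,"dy":0,"dz":0,"roll":7},
    {"fingers":1,"dx":0,"dy":0,"dz":0,"roll":0}
  ]
}}

```text
time: 5.55
eef_pos: [0.5672, 0.1386, 0.38]
orientation: [1.537, 2.74, 0.001]
wrist_force: [-0.3, 0.8, -2.6]
finger_gap: 0.0491
grip_force: 62.5
```

```bash
python3 - <<'E'
from go import *
ux=np.array([.524,-.851]);
for s in((.559,-.2375),):
  p=np.array(s)-ux*.08; print(p); delta(p[0],p[1],.38,31.6)
E
```

```text
[ 0.51708 -0.16942]
t 5.55 eef [0.5672 0.1386 0.38  ] yawy 31.4 j [ 0.18  0.25  0.89  0.    2.   -0.37] gap 0.0491 | roll -0.18 then cm [-2.361e+01 -2.041e+01 -1.000e-02]
```

Call:
{"fn": "servo_tool", "kwargs": {
  "increments": [
    {"fingers":1,"dx":-2.95,"dy":-2.55,"dz":0,"roll":0},
    {"fingers":1,"dx":-2.95,"dy":-2.55,"dz":0,"roll":0},
    {"fingers":1,"dx":-2.95,"dy":-2.55,"dz":0,"roll":0},
    {"fingers":1,"dx":-2.95,"dy":-2.55,"dz":0,"roll":0},
    {"fingers":1,"dx":-2.95,"dy":-2.55,"dz":0,"roll":0},
    {"fingers":1,"dx":-2.95,"dy":-2.55,"dz":0,"roll":0},
    {"fingers":1,"dx":-2.95,"dy":-2.55,"dz":0,"roll":0},
    {"fingers":1,"dx":-2.95,"dy":-2.55,"dz":0,"roll":0}
  ]
}}

```text
time: 6.22
eef_pos: [0.5168, -0.171, 0.3801]
orientation: [1.524, 2.746, 0.0]
wrist_force: [1.7, 0.2, -0.7]
finger_gap: 0.0495
grip_force: 63.1
```

Call:
{"fn": "servo_tool", "kwargs": {
  "increments": [
    {"fingers":1,"dx":0,"dy":0,"dz":4,"roll":0},
    {"fingers":1,"dx":0,"dy":0,"dz":4,"roll":0},
    {"fingers":1,"dx":0,"dy":0,"dz":2,"roll":0},
    {"fingers":1,"dx":0,"dy":0,"dz":0,"roll":0},
    {"fingers":1,"dx":0,"dy":0,"dz":0,"roll":0}
  ]
}}

```text
time: 6.63
eef_pos: [0.5174, -0.1692, 0.2795]
orientation: [-1.527, -2.744, 0.0]
wrist_force: [0.1, -0.1, -1.2]
finger_gap: 0.0494
grip_force: 63.0
```

```bash
python3 - <<'E'
from go import *
rgb,P=cloud("wrist"); cv2.imwrite("pics/w5.png",rgb[...,::-1]); np.savez("w5.npz",rgb=rgb,P=P)
delta(.559,-.2375,.166,31.6)
p=P.reshape(-1,3); q=p[(p[:,0]>.38)&(p[:,0]<.75)&(p[:,1]>-.45)&(p[:,1]<-.15)&(p[:,2]>.178)&(p[:,2]<.212)]
ux=np.array([.524,-.851]);uy=np.array([.851,.524]); c=np.array([.4996,-.2742])
a=(q[:,:2]-c)@ux; b=(q[:,:2]-c)@uy
m=abs(a-.045)<.02; l=np.polyfit(b[m],a[m],1); print("bar n",m.sum(),"slope deg",np.degrees(l[0]),"offset",l[1],"b range",b[m].min(),b[m].max())
for s in(-.07,.07):
  m=(abs(b-s)<.03)&(a<.03)&(a>-.05); print("hook",s,m.sum())
  if m.sum()>4: print(" b",np.median(b[m]),"a range",a[m].min(),a[m].max(), [ (round(k,3),q[m][abs(a[m]-k)<.004][:,2].mean().round(4)) for k in np.arange(-.03,.03,.008) if (abs(a[m]-k)<.004).any()])
E
```

```text
t 6.68 eef [ 0.518  -0.1693  0.2815] yawy 31.8 j [-0.38  0.1   1.25  0.    1.79 -0.94] gap 0.0496 | roll 0.2 then cm [-7.93 -0.1  11.56]
bar n 637 slope deg -0.75491793634045 offset 0.044831470047995405 b range -0.08515199988569964 0.1196475508155944
hook -0.07 161
 b -0.0627153399689445 a range -0.025106747542209856 -0.005934148192228197 [(np.float64(-0.022), np.float64(0.2012)), (np.float64(-0.014), np.float64(0.195)), (np.float64(-0.006), np.float64(0.1924))]
hook 0.07 143
 b 0.07510421635853441 a range -0.02495403880572356 -0.008902699884500985 [(np.float64(-0.022), np.float64(0.2017)), (np.float64(-0.014), np.float64(0.1968)), (np.float64(-0.006), np.float64(0.193))]
```

View pics/w5.png

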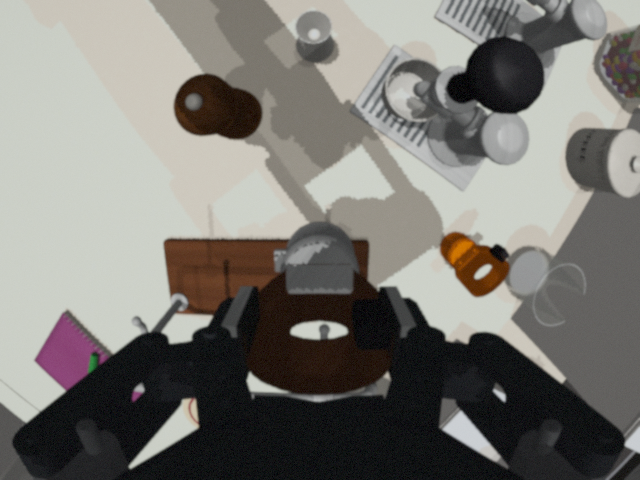

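The hook tip shows at (324,330), seen through handle B's slot, whose centre is at (319,330). So the tool needs about +4.5 mm in y, matching the wrist cloud. That puts the left seat at (0.5635, -0.235) and the right at (0.446, -0.307). I'll descend to z = 0.170 in front of the hook.

Call:
{"fn": "servo_tool", "kwargs": {
  "increments": [
    {"fingers":1,"dx":0,"dy":0.45,"dz":2.2,"roll":0},
    {"fingers":1,"dx":0,"dy":0,"dz":2.5,"roll":0},
    {"fingers":1,"dx":0,"dy":0,"dz":2.5,"roll":0},
    {"fingers":1,"dx":0,"dy":0,"dz":2.2,"roll":0},
    {"fingers":1,"dx":0,"dy":0,"dz":1.7,"roll":0},
    {"fingers":1,"dx":0,"dy":0,"dz":0,"roll":0},
    {"fingers":1,"dx":0,"dy":0,"dz":0,"roll":0}
  ]
}}

```text
time: 7.27
eef_pos: [0.5223, -0.167, 0.1704]
orientation: [1.528, 2.742, 0.001]
wrist_force: [-0.1, 0.6, -1.4]
finger_gap: 0.0497
grip_force: 63.1
```

```bash
python3 - <<'E'
from go import *
rgb,P=cloud("wrist"); cv2.imwrite("pics/w6.png",cv2.resize(rgb[270:400,220:420],None,fx=3,fy=3)[...,::-1]); np.savez("w6.npz",rgb=rgb,P=P)
delta(.5635,-.2348,.17,31.6)
E
```

```text
t 7.32 eef [ 0.5227 -0.1672  0.1713] yawy 31.7 j [-0.38  0.14  1.43  0.    1.57 -0.93] gap 0.0492 | roll 0.13 then cm [-7.89 -0.06  0.16]
```

View pics/w6.png

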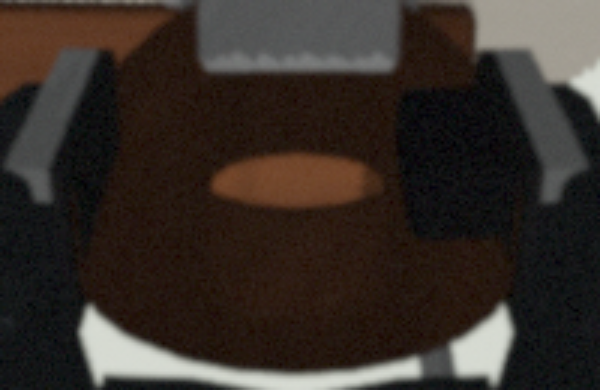

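The crop shows the slot clear at (295,180), with the rack base behind it. The hook is now hidden behind the wood. I'll slide in slowly along the hook and watch the force.

Call:
{"fn": "servo_tool", "kwargs": {
  "increments": [
    {"fingers":1,"dx":-1.5,"dy":0,"dz":0.1,"roll":0},
    {"fingers":1,"dx":-1.5,"dy":0,"dz":0,"roll":0},
    {"fingers":1,"dx":-1,"dy":0,"dz":0,"roll":0},
    {"fingers":1,"dx":-0.7,"dy":0,"dz":0,"roll":0},
    {"fingers":1,"dx":-0.7,"dy":0,"dz":0,"roll":0},
    {"fingers":1,"dx":0,"dy":0,"dz":0,"roll":0}
  ]
}}

```text
time: 7.82
eef_pos: [0.5506, -0.2139, 0.1686]
orientation: [1.53, 2.741, 0.0]
wrist_force: [-1.0, -0.3, -2.1]
finger_gap: 0.0492
grip_force: 63.2
```

Call:
{"fn": "servo_tool", "kwargs": {
  "increments": [
    {"fingers":1,"dx":-0.7,"dy":0,"dz":0,"roll":0},
    {"fingers":1,"dx":-0.7,"dy":0,"dz":0,"roll":0},
    {"fingers":1,"dx":-0.7,"dy":0,"dz":0,"roll":0},
    {"fingers":1,"dx":-0.4,"dy":0,"dz":0,"roll":0},
    {"fingers":1,"dx":0,"dy":0,"dz":0,"roll":0},
    {"fingers":1,"dx":0,"dy":0,"dz":0,"roll":0}
  ]
}}

```text
time: 8.32
eef_pos: [0.5629, -0.2342, 0.1671]
orientation: [-1.531, -2.743, -0.0]
wrist_force: [-0.0, -0.0, -1.3]
finger_gap: 0.0492
grip_force: 63.2
```

No contact on the way in. Lowering onto the seat.

Call:
{"fn": "servo_tool", "kwargs": {
  "increments": [
    {"fingers":1,"dx":0,"dy":0,"dz":0.5,"roll":0},
    {"fingers":1,"dx":0,"dy":0,"dz":0.5,"roll":0},
    {"fingers":1,"dx":0,"dy":0,"dz":0.5,"roll":0},
    {"fingers":1,"dx":0,"dy":0,"dz":0,"roll":0},
    {"fingers":1,"dx":0,"dy":0,"dz":0,"roll":0}
  ]
}}

```text
time: 8.73
eef_pos: [0.5626, -0.2339, 0.1515]
orientation: [-1.53, -2.742, 0.0]
wrist_force: [-0.1, 0.2, -0.9]
finger_gap: 0.0493
grip_force: 63.2
```

Call:
{"fn": "servo_tool", "kwargs": {
  "increments": [
    {"fingers":1,"dx":0,"dy":0,"dz":0.2,"roll":0},
    {"fingers":1,"dx":0,"dy":0,"dz":0,"roll":0},
    {"fingers":1,"dx":0,"dy":0,"dz":0.2,"roll":0},
    {"fingers":1,"dx":0,"dy":0,"dz":0,"roll":0}
  ]
}}

```text
time: 9.07
eef_pos: [0.5631, -0.2342, 0.1485]
orientation: [1.53, 2.743, 0.0]
wrist_force: [-0.3, -0.2, -0.5]
finger_gap: 0.0494
grip_force: 63.5
```

Call:
{"fn": "servo_tool", "kwargs": {
  "increments": [
    {"fingers":1,"dx":0,"dy":0,"dz":0.15,"roll":0},
    {"fingers":1,"dx":0,"dy":0,"dz":0,"roll":0},
    {"fingers":1,"dx":0,"dy":0,"dz":0,"roll":0}
  ]
}}

```text
time: 9.32
eef_pos: [0.5633, -0.2343, 0.1481]
orientation: [1.53, 2.742, 0.0]
wrist_force: [-2.0, 0.8, 4.9]
finger_gap: 0.0496
grip_force: 64.0
```

```bash
python3 - <<'E'
from go import *
delta(.5635,-.2348,.147,31.6); print(arm.get_state()["wrist_force"])
for n in("scene","side"):
  rgb,P=cloud(n); p=P.reshape(-1,3); p=p[np.isfinite(p[:,0])]; v0=(.5635,-.2348,np.radians(-58.3))
  q=p[(np.hypot(p[:,0]-v0[0],p[:,1]-v0[1])<.05)&(p[:,2]>.05)&(p[:,2]<.2)]
  v,c,k=fit(q,v0,.081,.0,.06) ; print(n,len(q),v.round(4),c,k)
E
```

```text
t 9.32 eef [ 0.5633 -0.2343  0.1481] yawy 31.7 j [-0.45  0.33  1.26  0.    1.56 -1.01] gap 0.0496 | roll 0.08 then cm [-0.05 -0.01  0.11]
[-2.04863865  0.78400814  4.9024882 ]
scene 409 [ 0.5538 -0.2306  0.2701] 17.006271223580782 244
side 504 [ 0.5567 -0.2276 -0.8645] 19.579314403123497 272
```

The hook now carries the handle (+5 N, slot top at about 0.190). Opening the fingers and rising.

Call:
{"fn": "servo_tool", "kwargs": {
  "increments": [
    {"fingers":0.3,"dx":0,"dy":0,"dz":0,"roll":0},
    {"fingers":0,"dx":0,"dy":0,"dz":0,"roll":0},
    {"fingers":0,"dx":0,"dy":0,"dz":0,"roll":0},
    {"fingers":0,"dx":0,"dy":0,"dz":0,"roll":0},
    {"fingers":0,"dx":0,"dy":0,"dz":0,"roll":0},
    {"fingers":0,"dx":0,"dy":0,"dz":0,"roll":0}
  ]
}}

```text
time: 9.92
eef_pos: [0.5629, -0.2341, 0.1466]
orientation: [-1.531, -2.743, -0.0]
wrist_force: [0.3, -0.6, -0.3]
finger_gap: 0.0857
grip_force: 0.0
```

Call:
{"fn": "servo_tool", "kwargs": {
  "increments": [
    {"fingers":0,"dx":0,"dy":0,"dz":-1,"roll":0},
    {"fingers":0,"dx":0,"dy":0,"dz":-1.5,"roll":0},
    {"fingers":0,"dx":0,"dy":0,"dz":-2,"roll":0},
    {"fingers":0,"dx":0,"dy":0,"dz":-3,"roll":0},
    {"fingers":0,"dx":0,"dy":0,"dz":-4,"roll":0},
    {"fingers":0,"dx":0,"dy":0,"dz":-4,"roll":0},
    {"fingers":0,"dx":0,"dy":0,"dz":-4,"roll":0},
    {"fingers":0,"dx":0,"dy":0,"dz":-4,"roll":0}
  ]
}}

```text
time: 10.58
eef_pos: [0.5622, -0.2338, 0.3849]
orientation: [1.53, 2.742, 0.0]
wrist_force: [1.1, -0.8, 0.3]
finger_gap: 0.0853
grip_force: 0.0
```

```bash
python3 - <<'E'
from go import *
rgb,P=cloud("side"); cv2.imwrite("pics/s7.png",cv2.resize(rgb[200:380,370:500],None,fx=3,fy=3)[...,::-1]); np.savez("s7.npz",rgb=rgb,P=P)
rgb,P=cloud("wrist"); np.savez("w7.npz",rgb=rgb,P=P); cv2.imwrite("pics/w7.png",rgb[...,::-1])
np.set_printoptions(linewidth=200)
p=P.reshape(-1,3); c=np.array([.5635,-.2348]); ux=np.array([.524,-.851]);uy=np.array([.851,.524])
a=(p[:,:2]-c)@ux; b=(p[:,:2]-c)@uy
dark=rgb.reshape(-1,3).max(1)<50
for z in np.arange(.08,.22,.01):
  m=dark&(abs(a)<.035)&(abs(b)<.05)&(abs(p[:,2]-z)<.005)
  if m.sum()>5: print(round(z,2),m.sum(),"a",np.percentile(a[m],[5,50,95]).round(4),"b",np.percentile(b[m],[2,98]).round(4))
delta(.5555,.3,.36,92.7)
E
```

```text
0.09 58 a [-0.0313 -0.0265 -0.0179] b [-0.0182  0.018 ]
0.1 18 a [-0.0289 -0.0277 -0.0224] b [-0.0158  0.0128]
0.11 6 a [-0.0289 -0.0271 -0.0148] b [-0.0165  0.0162]
0.12 72 a [-0.0142 -0.0025  0.0006] b [-0.0193  0.0175]
0.13 131 a [-0.0121 -0.0028  0.0012] b [-0.023   0.0183]
0.14 115 a [-0.0124 -0.0011  0.0024] b [-0.0259  0.0202]
0.15 84 a [-0.01    0.0021  0.0035] b [-0.0273  0.0213]
0.16 106 a [-0.0095  0.0003  0.004 ] b [-0.0285  0.0295]
0.17 144 a [-0.0078  0.0036  0.0059] b [-0.0279  0.029 ]
0.18 311 a [-0.0067  0.0008  0.0065] b [-0.0266  0.0282]
0.19 327 a [-0.0079  0.0025  0.0072] b [-0.0193  0.0126]
0.2 7 a [0.0069 0.007  0.0071] b [-0.0094  0.0032]
t 10.68 eef [ 0.5632 -0.2343  0.3919] yawy 31.7 j [-0.45  0.33  0.77  0.    2.03 -1.01] gap 0.0856 | roll -61.02 then cm [-1.71 53.43  2.82]
```

Handle B hangs on the left hook, upright to about 0.1 rad with its underside at about 0.08. On to handle A.

Call:
{"fn": "servo_tool", "kwargs": {
  "increments": [
    {"fingers":0,"dx":0,"dy":0,"dz":0,"roll":-7},
    {"fingers":0,"dx":0,"dy":0,"dz":0,"roll":-7},
    {"fingers":0,"dx":0,"dy":0,"dz":0,"roll":-7},
    {"fingers":0,"dx":0,"dy":0,"dz":0,"roll":-7},
    {"fingers":0,"dx":0,"dy":0,"dz":0,"roll":-7},
    {"fingers":0,"dx":0,"dy":0,"dz":0,"roll":-7},
    {"fingers":0,"dx":0,"dy":0,"dz":0,"roll":-7},
    {"fingers":0,"dx":0,"dy":0,"dz":0,"roll":-7}
  ]
}}

```text
time: 11.35
eef_pos: [0.5627, -0.2341, 0.3821]
orientation: [0.054, 3.141, -0.0]
wrist_force: [-1.1, 0.5, 1.1]
finger_gap: 0.0855
grip_force: 0.0
```

Call:
{"fn": "servo_tool", "kwargs": {
  "increments": [
    {"fingers":0,"dx":0,"dy":0,"dz":0,"roll":-5},
    {"fingers":0,"dx":-0.12,"dy":3.8,"dz":0,"roll":0},
    {"fingers":0,"dx":-0.12,"dy":3.8,"dz":0,"roll":0},
    {"fingers":0,"dx":-0.12,"dy":3.8,"dz":0,"roll":0},
    {"fingers":0,"dx":-0.12,"dy":3.8,"dz":0,"roll":0},
    {"fingers":0,"dx":-0.12,"dy":3.8,"dz":0,"roll":0},
    {"fingers":0,"dx":-0.12,"dy":3.8,"dz":0,"roll":0},
    {"fingers":0,"dx":-0.12,"dy":3.8,"dz":0,"roll":0}
  ]
}}

```text
time: 12.02
eef_pos: [0.5583, 0.0338, 0.3823]
orientation: [-0.073, 3.14, 0.0]
wrist_force: [0.5, -0.1, 0.4]
finger_gap: 0.0854
grip_force: 0.0
```

Call:
{"fn": "servo_tool", "kwargs": {
  "increments": [
    {"fingers":0,"dx":-0.12,"dy":3.8,"dz":0,"roll":0},
    {"fingers":0,"dx":-0.12,"dy":3.8,"dz":0.5,"roll":0},
    {"fingers":0,"dx":-0.12,"dy":3.8,"dz":0.5,"roll":0},
    {"fingers":0,"dx":-0.12,"dy":3.8,"dz":0.5,"roll":0},
    {"fingers":0,"dx":-0.12,"dy":3.8,"dz":0.5,"roll":0},
    {"fingers":0,"dx":-0.12,"dy":3.8,"dz":1,"roll":0},
    {"fingers":0,"dx":-0.12,"dy":3.8,"dz":1,"roll":0},
    {"fingers":0,"dx":0,"dy":0,"dz":0,"roll":0}
  ]
}}

```text
time: 12.68
eef_pos: [0.5529, 0.304, 0.338]
orientation: [0.084, -3.135, 0.0]
wrist_force: [0.5, -1.0, -1.7]
finger_gap: 0.0855
grip_force: 0.0
```

```bash
cat > seeA.py <<'E'
from go import *
import sys
rgb,P=cloud("wrist"); np.savez("w8.npz",rgb=rgb,P=P); cv2.imwrite("pics/w8.png",rgb[...,::-1])
p=P.reshape(-1,3); p=p[np.isfinite(p[:,0])]
v0=(.5555,.3,.045)
q=p[(abs(p[:,0]-v0[0])<.08)&(abs(p[:,1]-v0[1])<.08)&(p[:,2]>.18)&(p[:,2]<.3)]
v,c,k=fit(q,v0); print(v[:2].round(4),np.degrees(v[2]).round(1),c.round(2),k)
delta(v[0],v[1],.216,90+np.degrees(v[2])); print(arm.get_state()["wrist_force"])
E
python3 seeA.py
```

```text
[0.5571 0.2967] 2.3 1.17 2131
t 12.73 eef [0.5536 0.3012 0.3393] yawy 93.0 j [ 0.44  0.38  0.81  0.    1.95 -1.18] gap 0.0856 | roll 0.69 then cm [-0.38 -0.45 12.33]
[-0.05101986 -0.68048301 -0.56363012]
```

Call:
{"fn": "servo_tool", "kwargs": {
  "increments": [
    {"fingers":0,"dx":-0.3,"dy":-0.45,"dz":1.5,"roll":0.7},
    {"fingers":0,"dx":0,"dy":0,"dz":2,"roll":0},
    {"fingers":0,"dx":0,"dy":0,"dz":1.5,"roll":0},
    {"fingers":0,"dx":0,"dy":0,"dz":0,"roll":0},
    {"fingers":0,"dx":0,"dy":0,"dz":0,"roll":0}
  ]
}}

```text
time: 13.15
eef_pos: [0.5581, 0.2927, 0.2921]
orientation: [0.052, -3.141, 0.001]
wrist_force: [-0.0, -0.4, 0.6]
finger_gap: 0.0852
grip_force: 0.0
```

```bash
python3 seeA.py; python3 - <<'E'
import numpy as np
Z=np.load("w8.npz"); r=Z["rgb"].astype(int); P=Z["P"]
# wood columns per row: reddish dark
for row in range(200,340,10):
  x=r[row,215:425]; m=(x.max(1)<60)&((x[:,0]-x[:,2])>3)&(P[row,215:425,2]>.19); k=np.flatnonzero(m)
  b=(x.max(1)<25)&((x[:,0]-x[:,2])<8)
  if len(k)>5: print(row,k.min()+215,k.max()+215,len(k))
E
```

```text
[0.5567 0.2993] 2.4 1.12 3494
t 13.2 eef [0.5583 0.293  0.2934] yawy 91.9 j [ 0.42  0.36  0.93 -0.    1.85 -1.18] gap 0.0853 | roll -0.47 then cm [0.15 0.63 7.74]
[-0.04857547 -0.25293856  0.68010136]
240 291 370 34
250 288 384 79
260 287 390 83
270 287 379 85
280 288 376 87
290 303 358 53
```

Call:
{"fn": "servo_tool", "kwargs": {
  "increments": [
    {"fingers":0,"dx":0.15,"dy":0.63,"dz":0,"roll":-0.5},
    {"fingers":0,"dx":0,"dy":0,"dz":1.5,"roll":0},
    {"fingers":0,"dx":0,"dy":0,"dz":2.5,"roll":0},
    {"fingers":0,"dx":0,"dy":0,"dz":2.2,"roll":0},
    {"fingers":0,"dx":0,"dy":0,"dz":1.5,"roll":0},
    {"fingers":0,"dx":0,"dy":0,"dz":0,"roll":0},
    {"fingers":0,"dx":0,"dy":0,"dz":0,"roll":0},
    {"fingers":0,"dx":0,"dy":0,"dz":0,"roll":0}
  ]
}}

```text
time: 13.87
eef_pos: [0.5569, 0.3004, 0.2173]
orientation: [-0.068, 3.138, 0.002]
wrist_force: [0.5, 0.4, 0.0]
finger_gap: 0.0854
grip_force: 0.0
```

```bash
python3 seeA.py
```

```text
[0.5564 0.2987] 2.5 6.06 13698
t 13.92 eef [0.557  0.3004 0.2175] yawy 92.5 j [ 0.44  0.36  1.08  0.    1.7  -1.18] gap 0.0854 | roll 0.01 then cm [ 0.07 -0.17  0.15]
[-0.16613244 -0.1027143   0.03933573]
```

Aligned to within 2 mm. Closing on handle A.

Call:
{"fn": "servo_tool", "kwargs": {
  "increments": [
    {"fingers":0,"dx":0,"dy":-0.12,"dz":0.15,"roll":0},
    {"fingers":1,"dx":0,"dy":0,"dz":0,"roll":0},
    {"fingers":1,"dx":0,"dy":0,"dz":0,"roll":0},
    {"fingers":1,"dx":0,"dy":0,"dz":0,"roll":0},
    {"fingers":1,"dx":0,"dy":0,"dz":0,"roll":0},
    {"fingers":1,"dx":0,"dy":0,"dz":0,"roll":0},
    {"fingers":1,"dx":0,"dy":0,"dz":0,"roll":0},
    {"fingers":1,"dx":0,"dy":0,"dz":0,"roll":0}
  ]
}}

```text
time: 14.58
eef_pos: [0.5565, 0.2991, 0.2141]
orientation: [-0.068, 3.14, 0.002]
wrist_force: [0.3, 2.0, 5.1]
finger_gap: 0.049
grip_force: 61.9
```

Call:
{"fn": "servo_tool", "kwargs": {
  "increments": [
    {"fingers":1,"dx":0,"dy":0,"dz":0,"roll":0},
    {"fingers":1,"dx":0,"dy":0,"dz":0,"roll":0},
    {"fingers":1,"dx":0,"dy":0,"dz":0,"roll":0},
    {"fingers":1,"dx":0,"dy":0,"dz":0,"roll":0}
  ]
}}

```text
time: 14.92
eef_pos: [0.5565, 0.2991, 0.2141]
orientation: [-0.068, 3.14, 0.002]
wrist_force: [0.5, 1.9, 6.1]
finger_gap: 0.0491
grip_force: 61.9
```

Call:
{"fn": "servo_tool", "kwargs": {
  "increments": [
    {"fingers":1,"dx":0,"dy":0,"dz":-0.5,"roll":0},
    {"fingers":1,"dx":0,"dy":0,"dz":-1,"roll":0},
    {"fingers":1,"dx":0,"dy":0,"dz":-1,"roll":0},
    {"fingers":1,"dx":0,"dy":0,"dz":-1,"roll":0},
    {"fingers":1,"dx":0,"dy":0,"dz":-1,"roll":0},
    {"fingers":1,"dx":0,"dy":0,"dz":-1,"roll":0}
  ]
}}

```text
time: 15.42
eef_pos: [0.5565, 0.2987, 0.2697]
orientation: [-0.068, 3.14, 0.0]
wrist_force: [-0.3, -0.3, -1.2]
finger_gap: 0.0493
grip_force: 62.0
```

Call:
{"fn": "servo_tool", "kwargs": {
  "increments": [
    {"fingers":1,"dx":0,"dy":0,"dz":-3,"roll":0},
    {"fingers":1,"dx":0,"dy":0,"dz":-3,"roll":7},
    {"fingers":1,"dx":0,"dy":0,"dz":-2,"roll":7},
    {"fingers":1,"dx":0,"dy":0,"dz":-2,"roll":7},
    {"fingers":1,"dx":0,"dy":0,"dz":-1,"roll":7},
    {"fingers":1,"dx":0,"dy":0,"dz":0,"roll":7},
    {"fingers":1,"dx":0,"dy":0,"dz":0,"roll":7},
    {"fingers":1,"dx":0,"dy":0,"dz":0,"roll":7}
  ]
}}

```text
time: 16.08
eef_pos: [0.5564, 0.2987, 0.3793]
orientation: [1.249, 2.882, 0.001]
wrist_force: [-0.2, -0.5, -1.6]
finger_gap: 0.0494
grip_force: 62.3
```

Call:
{"fn": "servo_tool", "kwargs": {
  "increments": [
    {"fingers":1,"dx":0,"dy":0,"dz":0,"roll":6},
    {"fingers":1,"dx":0,"dy":0,"dz":0,"roll":6},
    {"fingers":1,"dx":0,"dy":0,"dz":0,"roll":0},
    {"fingers":1,"dx":0,"dy":0,"dz":0,"roll":0}
  ]
}}

```text
time: 16.42
eef_pos: [0.5564, 0.2987, 0.3789]
orientation: [1.531, 2.743, 0.001]
wrist_force: [0.1, -0.4, -1.4]
finger_gap: 0.0492
grip_force: 62.3
```

```bash
python3 - <<'E'
from go import *
ux=np.array([.524,-.851]); p=np.array([.4462,-.3071])-ux*.08; print(p); delta(p[0],p[1],.38,31.6); delta(.5,.1,.38,31.6)
E
```

```text
[ 0.40428 -0.23902]
t 16.42 eef [0.5564 0.2987 0.3789] yawy 31.6 j [ 0.43  0.41  0.7   0.    2.04 -0.12] gap 0.0492 | roll 0.05 then cm [-37.83 -41.13  -0.13]
t 16.42 eef [0.5564 0.2987 0.3789] yawy 31.6 j [ 0.43  0.41  0.7   0.    2.04 -0.12] gap 0.0492 | roll 0.05 then cm [-13.97 -15.21  -0.12]
```

Handle A is off. Carrying it high over to the right hook's approach point.

Call:
{"fn": "servo_tool", "kwargs": {
  "increments": [
    {"fingers":1,"dx":-2.7,"dy":-2.94,"dz":0,"roll":0},
    {"fingers":1,"dx":-2.7,"dy":-2.94,"dz":0,"roll":0},
    {"fingers":1,"dx":-2.7,"dy":-2.94,"dz":0,"roll":0},
    {"fingers":1,"dx":-2.7,"dy":-2.94,"dz":0,"roll":0},
    {"fingers":1,"dx":-2.7,"dy":-2.94,"dz":0,"roll":0},
    {"fingers":1,"dx":-2.7,"dy":-2.94,"dz":0,"roll":0},
    {"fingers":1,"dx":-2.7,"dy":-2.94,"dz":0,"roll":0}
  ]
}}

```text
time: 17.0
eef_pos: [0.4785, 0.0285, 0.3788]
orientation: [1.53, 2.743, 0.001]
wrist_force: [0.9, 0.8, -1.4]
finger_gap: 0.0495
grip_force: 62.7
```

Call:
{"fn": "servo_tool", "kwargs": {
  "increments": [
    {"fingers":1,"dx":-2.7,"dy":-2.94,"dz":0,"roll":0},
    {"fingers":1,"dx":-2.7,"dy":-2.94,"dz":0,"roll":0},
    {"fingers":1,"dx":-2.7,"dy":-2.94,"dz":0,"roll":0},
    {"fingers":1,"dx":-2.7,"dy":-2.94,"dz":0,"roll":0},
    {"fingers":1,"dx":-2.7,"dy":-2.94,"dz":0,"roll":0},
    {"fingers":1,"dx":-2.7,"dy":-2.94,"dz":0,"roll":0},
    {"fingers":1,"dx":-2.7,"dy":-2.94,"dz":0,"roll":0},
    {"fingers":1,"dx":0,"dy":0,"dz":0,"roll":0}
  ]
}}

```text
time: 17.67
eef_pos: [0.4004, -0.2438, 0.3779]
orientation: [-1.541, -2.737, 0.003]
wrist_force: [-0.3, -0.3, -1.4]
finger_gap: 0.0493
grip_force: 62.8
```

Call:
{"fn": "servo_tool", "kwargs": {
  "increments": [
    {"fingers":1,"dx":0,"dy":0,"dz":3,"roll":0},
    {"fingers":1,"dx":0,"dy":0,"dz":4,"roll":0},
    {"fingers":1,"dx":0,"dy":0,"dz":3,"roll":0},
    {"fingers":1,"dx":0,"dy":0,"dz":0,"roll":0},
    {"fingers":1,"dx":0,"dy":0,"dz":0,"roll":0}
  ]
}}

```text
time: 18.08
eef_pos: [0.4024, -0.2381, 0.2781]
orientation: [-1.532, -2.74, -0.001]
wrist_force: [1.0, -0.4, -0.0]
finger_gap: 0.0493
grip_force: 62.7
```

```bash
python3 - <<'E'
from go import *
rgb,P=cloud("wrist"); cv2.imwrite("pics/w9.png",rgb[...,::-1]); np.savez("w9.npz",rgb=rgb,P=P)
delta(.4462,-.3071,.169,31.6)
p=P.reshape(-1,3); m0=(p[:,0]>.38)&(p[:,0]<.75)&(p[:,1]>-.45)&(p[:,1]<-.15)&(p[:,2]>.18)&(p[:,2]<.212)&(rgb.reshape(-1,3).max(1)>60); q=p[m0]
ux=np.array([.524,-.851]);uy=np.array([.851,.524]); c=np.array([.4996,-.2742])
a=(q[:,:2]-c)@ux; b=(q[:,:2]-c)@uy
m=abs(a-.045)<.015; l=np.polyfit(b[m],a[m],1); print("bar n",m.sum(),"slope",np.degrees(l[0]),"off",l[1],"b range",b[m].min(),b[m].max())
m=(abs(b+.065)<.03)&(a<.03)&(a>-.05); print("hook",m.sum(),"b",np.percentile(b[m],[10,50,90]),"a",a[m].min(),a[m].max(),"z",np.percentile(q[m][:,2],[2,98]))
E
```

```text
t 18.13 eef [ 0.4031 -0.2386  0.2804] yawy 31.6 j [-0.61 -0.12  1.47  0.    1.79 -1.16] gap 0.0493 | roll -0.03 then cm [-8.08  0.07 11.15]
bar n 204 slope 0.8718526626201282 off 0.045882736975108265 b range -0.10938713689389638 0.09416308734795585
hook 154 b [-0.06757662 -0.0650491  -0.06262379] a -0.024527056555809158 -0.007163491190776671 z [0.1930036  0.20453735]
```

Call:
{"fn": "servo_tool", "kwargs": {
  "increments": [
    {"fingers":1,"dx":0,"dy":-0.1,"dz":2.2,"roll":0},
    {"fingers":1,"dx":0,"dy":0,"dz":2.5,"roll":0},
    {"fingers":1,"dx":0,"dy":0,"dz":2.5,"roll":0},
    {"fingers":1,"dx":0,"dy":0,"dz":2.2,"roll":0},
    {"fingers":1,"dx":0,"dy":0,"dz":1.7,"roll":0},
    {"fingers":1,"dx":0,"dy":0,"dz":0,"roll":0},
    {"fingers":1,"dx":0,"dy":0,"dz":0,"roll":0}
  ]
}}

```text
time: 18.72
eef_pos: [0.4028, -0.2396, 0.1697]
orientation: [1.533, 2.739, -0.0]
wrist_force: [0.0, -0.2, -0.5]
finger_gap: 0.0494
grip_force: 62.9
```

Call:
{"fn": "servo_tool", "kwargs": {
  "increments": [
    {"fingers":1,"dx":-1.5,"dy":0,"dz":0,"roll":0},
    {"fingers":1,"dx":-1.5,"dy":0,"dz":0,"roll":0},
    {"fingers":1,"dx":-1,"dy":0,"dz":0,"roll":0},
    {"fingers":1,"dx":-0.7,"dy":0,"dz":0,"roll":0},
    {"fingers":1,"dx":-0.7,"dy":0,"dz":0,"roll":0},
    {"fingers":1,"dx":0,"dy":0,"dz":0,"roll":0}
  ]
}}

```text
time: 19.22
eef_pos: [0.431, -0.2862, 0.1689]
orientation: [1.535, 2.738, -0.001]
wrist_force: [0.4, -0.8, -1.4]
finger_gap: 0.0493
grip_force: 62.9
```

```bash
python3 - <<'E'
from go import *
delta(.4455,-.3075,.169,31.6)
E
```

```text
t 19.22 eef [ 0.431  -0.2862  0.1689] yawy 31.5 j [-0.66  0.06  1.52 -0.    1.56 -1.21] gap 0.0493 | roll -0.13 then cm [-2.57  0.12 -0.01]
```

Call:
{"fn": "servo_tool", "kwargs": {
  "increments": [
    {"fingers":1,"dx":-0.7,"dy":0,"dz":0,"roll":0},
    {"fingers":1,"dx":-0.7,"dy":0,"dz":0,"roll":0},
    {"fingers":1,"dx":-0.7,"dy":0,"dz":0,"roll":0},
    {"fingers":1,"dx":-0.4,"dy":0,"dz":0,"roll":0},
    {"fingers":1,"dx":0,"dy":0,"dz":0,"roll":0}
  ]
}}

```text
time: 19.63
eef_pos: [0.4434, -0.307, 0.1671]
orientation: [-1.536, -2.74, -0.0]
wrist_force: [-0.5, -0.5, -0.8]
finger_gap: 0.0496
grip_force: 62.9
```

Call:
{"fn": "servo_tool", "kwargs": {
  "increments": [
    {"fingers":1,"dx":0,"dy":0,"dz":0.5,"roll":0},
    {"fingers":1,"dx":0,"dy":0,"dz":0.5,"roll":0},
    {"fingers":1,"dx":0,"dy":0,"dz":0.5,"roll":0},
    {"fingers":1,"dx":0,"dy":0,"dz":0.2,"roll":0},
    {"fingers":1,"dx":0,"dy":0,"dz":0,"roll":0},
    {"fingers":1,"dx":0,"dy":0,"dz":0,"roll":0}
  ]
}}

```text
time: 20.13
eef_pos: [0.443, -0.3063, 0.1501]
orientation: [-1.535, -2.74, -0.0]
wrist_force: [-0.5, 0.6, -1.2]
finger_gap: 0.0493
grip_force: 62.9
```

Still free. Lowering in small steps until there is contact.

Call:
{"fn": "servo_tool", "kwargs": {
  "increments": [
    {"fingers":1,"dx":0,"dy":0,"dz":0.2,"roll":0},
    {"fingers":1,"dx":0,"dy":0,"dz":0,"roll":0},
    {"fingers":1,"dx":0,"dy":0,"dz":0.1,"roll":0},
    {"fingers":1,"dx":0,"dy":0,"dz":0,"roll":0},
    {"fingers":1,"dx":0,"dy":0,"dz":0,"roll":0}
  ]
}}

```text
time: 20.55
eef_pos: [0.4432, -0.3065, 0.1474]
orientation: [1.535, 2.741, 0.0]
wrist_force: [0.5, 0.1, -1.7]
finger_gap: 0.0493
grip_force: 62.9
```

Call:
{"fn": "servo_tool", "kwargs": {
  "increments": [
    {"fingers":1,"dx":0,"dy":0,"dz":0.1,"roll":0},
    {"fingers":1,"dx":0,"dy":0,"dz":0,"roll":0},
    {"fingers":1,"dx":0,"dy":0,"dz":0,"roll":0}
  ]
}}

```text
time: 20.8
eef_pos: [0.4433, -0.3066, 0.1469]
orientation: [1.535, 2.74, -0.0]
wrist_force: [-1.3, 1.2, 2.4]
finger_gap: 0.0491
grip_force: 63.5
```

Contact at z = 0.147, slot top at about 0.190. Releasing and rising.

Call:
{"fn": "servo_tool", "kwargs": {
  "increments": [
    {"fingers":0.3,"dx":0,"dy":0,"dz":0,"roll":0},
    {"fingers":0,"dx":0,"dy":0,"dz":0,"roll":0},
    {"fingers":0,"dx":0,"dy":0,"dz":0,"roll":0},
    {"fingers":0,"dx":0,"dy":0,"dz":0,"roll":0},
    {"fingers":0,"dx":0,"dy":0,"dz":0,"roll":0},
    {"fingers":0,"dx":0,"dy":0,"dz":0,"roll":0}
  ]
}}

```text
time: 21.3
eef_pos: [0.4431, -0.3064, 0.1462]
orientation: [-1.536, -2.741, -0.0]
wrist_force: [0.2, -0.6, -0.5]
finger_gap: 0.0852
grip_force: 0.0
```

Call:
{"fn": "servo_tool", "kwargs": {
  "increments": [
    {"fingers":0,"dx":0,"dy":0,"dz":-1,"roll":0},
    {"fingers":0,"dx":0,"dy":0,"dz":-1.5,"roll":0},
    {"fingers":0,"dx":0,"dy":0,"dz":-2,"roll":0},
    {"fingers":0,"dx":0,"dy":0,"dz":-3,"roll":0},
    {"fingers":0,"dx":0,"dy":0,"dz":-4,"roll":0},
    {"fingers":0,"dx":0,"dy":0,"dz":-4,"roll":0},
    {"fingers":0,"dx":0,"dy":0,"dz":-2,"roll":0},
    {"fingers":0,"dx":0,"dy":0,"dz":0,"roll":0}
  ]
}}

```text
time: 21.97
eef_pos: [0.4439, -0.3071, 0.3287]
orientation: [1.53, 2.731, -0.003]
wrist_force: [-0.3, -0.2, 1.3]
finger_gap: 0.0853
grip_force: 0.0
```

Call:
{"fn": "servo_tool", "kwargs": {
  "increments": [
    {"fingers":0,"dx":2,"dy":0,"dz":0,"roll":0},
    {"fingers":0,"dx":3,"dy":0,"dz":0,"roll":0},
    {"fingers":0,"dx":3,"dy":0,"dz":0,"roll":0},
    {"fingers":0,"dx":0,"dy":0,"dz":0,"roll":0},
    {"fingers":0,"dx":0,"dy":0,"dz":0,"roll":0},
    {"fingers":0,"dx":0,"dy":0,"dz":0,"roll":0},
    {"fingers":0,"dx":0,"dy":0,"dz":0,"roll":0},
    {"fingers":0,"dx":0,"dy":0,"dz":0,"roll":0}
  ]
}}

```text
time: 22.63
eef_pos: [0.4016, -0.2388, 0.3209]
orientation: [-1.536, -2.74, -0.0]
wrist_force: [-0.7, 0.3, 1.1]
finger_gap: 0.0851
grip_force: 0.0
```

```bash
python3 - <<'E'
from go import *
w,P=cloud("wrist"); s,Q=cloud("side")
a=cv2.resize(w[150:480,100:480],(456,396)); b=cv2.resize(s[210:375,370:510],(336,396))
cv2.imwrite("pics/end.png",np.hstack([a,b])[...,::-1])
p=P.reshape(-1,3); ux=np.array([.524,-.851]);uy=np.array([.851,.524]); dark=w.reshape(-1,3).max(1)<60
for c in((.5635,-.2348),(.4443,-.3083)):
  a=(p[:,:2]-c)@ux; b=(p[:,:2]-c)@uy
  for z in np.arange(.08,.22,.02):
    m=dark&(abs(a)<.04)&(abs(b)<.05)&(abs(p[:,2]-z)<.01)
    if m.sum()>5: print(round(z,2),m.sum(),"a",np.percentile(a[m],[5,50,95]).round(4),"b",np.percentile(b[m],[2,98]).round(4))
st=arm.get_state(); print(st["time"],st["eef_pos"],st["wrist_force"].round(1))
E
```

```text
0.08 70 a [-0.0325 -0.0228 -0.0066] b [-0.021   0.0031]
0.1 318 a [-0.0312 -0.0265 -0.0099] b [-0.021   0.0105]
0.12 492 a [-0.0284 -0.0083  0.0001] b [-0.0218  0.0146]
0.14 432 a [-0.0103  0.0002  0.002 ] b [-0.021   0.0215]
0.16 127 a [-0.0105 -0.0063  0.0036] b [-0.0139  0.0267]
0.18 397 a [-0.0091 -0.0008  0.0057] b [-0.0143  0.0262]
0.2 100 a [-0.0236 -0.0023  0.0067] b [-0.008   0.0141]
0.08 30 a [-0.0348 -0.031  -0.016 ] b [-0.007   0.0158]
0.1 164 a [-0.0322 -0.0292 -0.0195] b [-0.019   0.0157]
0.12 562 a [-0.0295 -0.0112 -0.0017] b [-0.0208  0.0147]
0.14 622 a [-0.0122 -0.0014  0.0008] b [-0.0272  0.0187]
0.16 442 a [-0.0108  0.0008  0.003 ] b [-0.0285  0.0279]
0.18 866 a [-0.0085  0.0023  0.0057] b [-0.0282  0.0266]
0.2 315 a [-0.0246  0.0046  0.0066] b [-0.0183  0.0096]
22.7333 [ 0.40151312 -0.23866993  0.32089187] [ 1.1 -0.8 -0. ]
```

View pics/end.png

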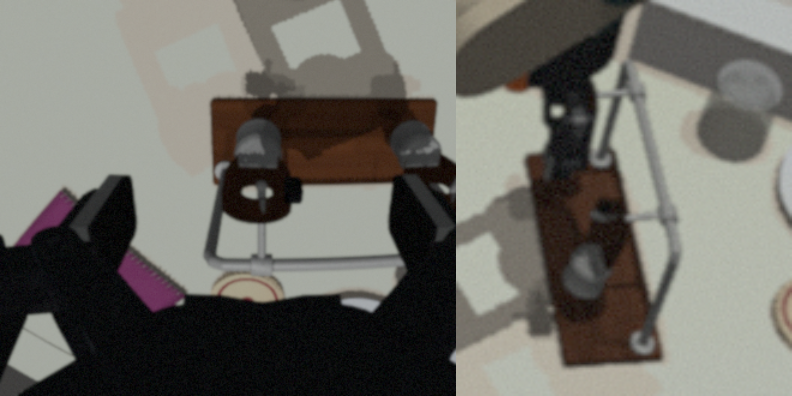

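The final view shows both handles on separate hooks. Handle A's slot is threaded by the right hook at (258,192), and handle B hangs on the left hook at (440,175). Both ferrules are down and both tilt about 0.1 rad. I'll wait briefly for them to settle, then hand in.

Call:
{"fn": "servo_tool", "kwargs": {
  "increments": [
    {"fingers":0,"dx":0,"dy":0,"dz":0,"roll":0},
    {"fingers":0,"dx":0,"dy":0,"dz":0,"roll":0},
    {"fingers":0,"dx":0,"dy":0,"dz":0,"roll":0},
    {"fingers":0,"dx":0,"dy":0,"dz":0,"roll":0},
    {"fingers":0,"dx":0,"dy":0,"dz":0,"roll":0},
    {"fingers":0,"dx":0,"dy":0,"dz":0,"roll":0},
    {"fingers":0,"dx":0,"dy":0,"dz":0,"roll":0},
    {"fingers":0,"dx":0,"dy":0,"dz":0,"roll":0}
  ]
}}

```text
time: 23.4
eef_pos: [0.4013, -0.2382, 0.3213]
orientation: [1.536, 2.741, 0.0]
wrist_force: [-0.5, 0.4, 0.8]
finger_gap: 0.0857
grip_force: 0.0
```

Call:
{"fn": "servo_tool", "kwargs": {
  "increments": [
    {"fingers":0,"dx":0,"dy":0,"dz":0,"roll":0},
    {"fingers":0,"dx":0,"dy":0,"dz":0,"roll":0},
    {"fingers":0,"dx":0,"dy":0,"dz":0,"roll":0},
    {"fingers":0,"dx":0,"dy":0,"dz":0,"roll":0},
    {"fingers":0,"dx":0,"dy":0,"dz":0,"roll":0},
    {"fingers":0,"dx":0,"dy":0,"dz":0,"roll":0},
    {"fingers":0,"dx":0,"dy":0,"dz":0,"roll":0},
    {"fingers":0,"dx":0,"dy":0,"dz":0,"roll":0}
  ]
}}

```text
time: 24.07
eef_pos: [0.4013, -0.2382, 0.3213]
orientation: [-1.536, -2.741, -0.0]
wrist_force: [-1.1, 0.3, -0.6]
finger_gap: 0.0852
grip_force: 0.0
```

```bash
python3 -c "
from bench import arm
print(arm.job_done())"
```

```text
the job is handed in; nothing more can be done
None
```

I took both flat handles off their taps with the buttons held in and hung them on the rack, handle_b on the left hook and handle_a on the right; I handed the job in at about 24 s and got no verdict back.

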